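# Take a bushing's bore with a telescoping gauge

## Task

Lift the telescoping bore gauge out of its grey stand by its blue lock knob and ease it down into the brass bushing, its side arm between the two dowel pins, until the flange rests fully on the bushing's end face and the spring plungers bear on the bore. Turn the knob clockwise (seen from above) until it just comes firm, without straining the arm against the dowels, then draw the gauge straight out, so that the plungers stay locked at the bore's size, and stand it back upright in the stand, flange down on the plate. Be gentle with the bushing and leave the other things on the bench alone.

Things in the scene. Friction and masses are not known exactly. Their poses are not given: they have to be found in the camera images.
- gauge: loose telescoping bore gauge, about 0.29 kg. Origin: centre of its flange's underside (steel disc, diameter 62, 8 thick); z up along the gauge. Side arm (10 wide, at flange height) points along -x to 50 mm from the axis; plungers along +y and -y. Below: shaft of diameter 33, 52 long, last 8 mm tapered; above: neck, then the lock knob. Starts hung in the stand, lock loose, plungers out
- knob_grip (a point): centre of the knob's blue wing, on the axis 47 mm above the gauge's origin; z up. Upright bar 28 long (x), 10 thick (y: grip across it), 24 tall: the handle to carry by. It turns on the gauge with 0.04 N m drag. Clockwise from above locks; a stop comes 0.7 to 1.2 rad on from the start (unknown; add a few degrees until the arm bears on a dowel): 0.2 N m there is enough, 0.5 too much
- tip_l (a point): outermost point of the round-nosed brass plunger on the gauge's +y side, 36 mm below the gauge's origin. Fully out 21 mm from the axis; a light spring (1 N, rising 0.5 N per mm) pushes it out, and it can be pressed in 4 mm. The tightened lock holds both plungers where they stand
- tip_r (a point): the same on the gauge's -y side. Span between the two tips: 42 mm free, 36 mm in the bore
- fixture: round aluminium base plate (diameter 112, 12 thick) fixed to the bench, bearing an upright brass bushing (outer diameter 60, end face 76 mm above the bench, bore 36, 64 deep). The bore's mouth is a cone, diameter 46 at the face, narrowing to 36 over 8.7 mm. Origin: under the centre, on the bench; z up; the post with the dowels is on its -x side
- bore_mouth (a point): centre of the bushing's end face, on the bore's axis; axes as the fixture. Seated gauge: origin here, gauge x along fixture x, arm between the dowels. Pushing the plungers in through the cone takes some 3 to 6 N; the push climbs steeply once the flange is home
- dowels: two steel dowel pins of diameter 8 with conical tips, on the post at 42 mm from the bore's axis on the fixture's -x side, 23 mm apart centre to centre (15 mm free between them), reaching 16 mm above the bushing's face. Same origin and axes as the fixture
- stand_top (a point): centre of the 46 mm hole in the top plate (90 x 90, fixed) of the grey stand, at the plate's upper face, 66 mm above the bench; z up. The gauge hangs here with its flange on the plate
- die: bystander: small steel pellet die, diameter 37, 48 tall; origin under its centre
- vial_blue: bystander: glass vial with a blue cap, diameter 25, 57 tall; origin under its centre
- vial_black: bystander: glass vial with a black cap, diameter 25, 57 tall; origin under its centre

How it is judged:
On the way, in this order (a step that is already met when the one before it is completed fails the run):
1. the gauge is seated in the bushing: flange on the end face (within 2 mm), on the bore's axis within 3 mm, plungers in the bore (span under 38 mm) (z of gauge in the frame of bore_mouth below 0.002 m and horizontal distance between gauge and bore_mouth below 0.003 m and distance between tip_l and tip_r below 0.038 m), for 0.2 s.
2. the gauge is clear of the bushing, drawn out upwards, with the plungers still locked at the bore's size (span 35 to 38 mm) (z of gauge in the frame of bore_mouth above 0.056 m and distance between tip_l and tip_r between 0.035 and 0.038 m), for 0.1 s.
At the end, for the whole second after the job is handed in: the gauge hangs upright and still in the stand, flange on the plate within 3 mm and within 12 mm of the hole's centre, its plungers still locked at the bore's size (span 35 to 38 mm) (horizontal distance between gauge and stand_top below 0.012 m and z of gauge in the frame of stand_top between -0.003 and 0.003 m and angle between gauge's own z axis and vertical below 0.08 rad and distance between tip_l and tip_r between 0.035 and 0.038 m and linear speed of gauge below 0.01 m/s); the robot touches nothing.
It fails at once if the gauge is forced against the bushing or its fixture with more than 35 N (contact force between gauge and fixture above 35 N).
It fails at once if the arm is strained against a dowel with more than 20 N (lock overtightened) (contact force between gauge and dowels above 20 N).
It fails at once if the pellet die or a vial is pushed or tipped (distance of any of die, vial_blue, vial_black from where it was at the start of the episode above 0.02 m or angle between any of die, vial_blue, vial_black's own z axis and vertical above 0.3 rad).
It also fails if it takes over 69 s, if anything falls off the work surface, if the arm or the gripper's body presses on something with over 40 N, if the wrist force passes 120 N, or if a joint passes its speed limit or range.

## Robot

A 6-joint arm with a two-finger parallel gripper is mounted at the origin on the work surface; the furniture and walls round the work are solid. World frame = base frame: x ahead of the robot, y to its left, z up, the work surface at z = 0. Lengths are in m, angles in rad, forces in N, time in s.
With the tool pointing down it reaches from about 0.275 to 0.975 m from the base axis. Payload 8.4 kg.
Tool frame: the origin (TCP) lies between the finger pads; the fingertips stand 11 mm ahead of it and the grasp point (between the pads) lies 8 mm behind it (robot.tips_ahead is the distance from the TCP to the fingertips, in m); z points along the fingers, x is the direction in which the jaws open and shut, and the axes are right-handed (so a half turn about z gives the same grasp; the last joint's range is limited). The gripper opens to 92 mm and grips with 3 to 60 N. Pads are 20 mm wide; open, the fingers measure 128 mm over their backs; the gripper's body (75 mm by 189 mm) begins 69 mm behind the grasp point.
Start: joints at [-1.152, 0.353, 1.633, -0, 1.155, -0.002], TCP at [0.255, -0.57, 0.226] pointing down, gripper open.
Joint ranges: [-2.63, 2.63], [-0.92, 2.1], [0.06, 2.66], [-1.3, 4.44], [0, 2.69], [-3.02, 3.02]. Speed limits (rad/s): [2.22, 2.22, 2.79, 3.14, 3.14, 3.14].

## Interface

Orientations are given as [roll, pitch, yaw] about the fixed x, y, z axes, in that order (R = Rz(yaw) Ry(pitch) Rx(roll)).
In Python, from workcell import robot gives the robot as it stands.
- The arm moves only by the tool play_rows, never from a script. Its argument "increments" is a list of rows, each a list of 3 entries, a list of its own where there are three numbers: the closure in counts, from 0 (fully open) to 255 (shut), then the shift along the tool's x, y, z in m, then the turn, a rotation vector about the tool's x, y, z in rad. In form: [[hand, [dx, dy, dz], [ax, ay, az]], ...]. A call has 1 to 5 rows; each row is the pose to reach, as a shift and turn from the pose commanded when the call began, along the tool's axes at that moment; what a row does not reach only later rows make up. A row lasts 1/8 s, in which the tool goes at most 62.5 mm and 10.7 degrees, less where a joint would pass 70% of its speed; a pose out of reach is approached as far as the arm can. A call with a gripper value outside its range is refused whole. The fingers move at their own pace and stop on an object; "grip_force" is the grip in N (left out, the last holds). Time passes only in rows, so rows that repeat a pose let the fingers close. It gives the time, the measured TCP pose, the force and the opening at its end, in the units of the state.
- robot.read_state(): the state, without advancing time (a new reading comes with each control period).
- robot.camera(name): name is "scene" or "top" or "wrist"; returns a dict with "frame" (420x560x3 uint8, red, green, blue), "range_z" (420x560 float32, m along the optical axis (not along the pixel's ray), 0 where there is no reading), "mtx" (3x3 intrinsics, pixels), "cam_to_world" (4x4, takes a point from camera to world coordinates). Camera axes: x right, y up, looking along -z (the intrinsics and any distortion apply to the point x, -y, -z); pixel columns grow to the right and rows downward; lengths in m; the calibration is good to about 2 mm. A picture is of the moment at which its call begins.
- robot.finish_job(): hands the job in, once; it reports no verdict.
The state is a dict: "clock": time; "joints": joint angles; "qd": joint speeds; "joint_efforts": joint torques, N m; "tcp_pos": TCP position; "tool_rot": TCP orientation; "force": force on the tool from outside, world axes, zero at the start; "torque": the same for the moment, N m; "grip_width": opening from 0.0 (shut) to 1.0 (fully open).
Only numpy, scipy, OpenCV 4.12 (cv2) and the standard library are available. Lean on these libraries where they do the work, as an engineer would, in place of code of your own. Each camera call takes 0.05 s, during which the arm holds its last target.

## Working session

There is one attempt and no reset: what is moved stays moved. The work goes in short steps, Python scripts to look and compute and a tool call to move; the robot and the scene stay as the last step left them, time stands still between calls to the robot, and variables do not carry over. Pictures are saved under pics/ and viewed, and the job is handed in when it is done.

Besides the shell and the picture viewer there is one more tool, called after "Request:" in YAML: its name, and indented under it one key for each argument. play_rows: Moves the arm, as the interface text tells. Its arguments: {"type":"object","properties":{"increments":{"type":"array","items":{"type":"array"}},"grip_force":{"type":"number"}},"required":["increments"]}

```bash
mkdir -p pics; ls
cat > h.py <<'E'
import numpy as np, cv2
from workcell import robot
def snap(n,fn):
    c=robot.camera(n); cv2.imwrite('pics/'+fn,c['frame'][:,:,::-1]); np.savez('pics/'+fn+'.npz',**c); return c
def load(fn): return dict(np.load('pics/'+fn+'.npz'))
def world(c,u,v,d=None):
    u=np.asarray(u,float);v=np.asarray(v,float)
    K=c['mtx']; 
    if d is None: d=c['range_z'][v.astype(int),u.astype(int)]
    x=(u-K[0,2])/K[0,0]*d; y=(v-K[1,2])/K[1,1]*d
    P=np.stack([x,-y,-d,np.ones_like(d)],-1)
    return (P@c['cam_to_world'].T)[...,:3]
def ray(c,u,v,z):
    a=world(c,u,v,np.asarray(1.0)); o=c['cam_to_world'][:3,3]
    return o+(a-o)*(z-o[2])/(a[2]-o[2])
def cloud(c):
    v,u=np.mgrid[0:420,0:560]; return world(c,u,v)
E
python3 - <<'E'
from h import *
print({k:np.round(v,4) for k,v in robot.read_state().items()})
for n in['scene','top','wrist']:
    c=snap(n,n+'0.png'); print(n,c['mtx'].round(1).tolist(),c['cam_to_world'].round(3).tolist(),[k for k in c])
print(robot.read_state()['clock'], robot.tips_ahead)
E
```

```text
pics
{'clock': np.float64(0.0), 'joints': array([-1.1524,  0.3536,  1.6341,  0.    ,  1.1552, -0.0024]), 'qd': array([-0.0005,  0.001 , -0.0001, -0.0004, -0.0014,  0.0011]), 'joint_efforts': array([ 5.00000e-04, -5.93839e+01, -3.34220e+01,  6.97000e-02,
        2.33000e-02, -1.00000e-04]), 'tcp_pos': array([ 0.2551, -0.57  ,  0.2249]), 'tool_rot': array([-3.1416e+00,  1.4000e-03, -1.1500e+00]), 'force': array([-0.3239, -0.021 , -0.2519]), 'torque': array([-0.0264, -0.0106,  0.013 ]), 'grip_width': np.float64(1.0031)}
scene [[429.0, 0.0, 279.5], [0.0, 429.0, 211.4], [0.0, 0.0, 1.0]] [[0.824, 0.401, -0.399, 0.186], [-0.565, 0.559, -0.607, -0.887], [-0.021, 0.726, 0.688, 0.686], [0.0, 0.0, 0.0, 1.0]] ['frame', 'range_z', 'mtx', 'cam_to_world']
top [[418.9, 0.0, 280.2], [0.0, 418.9, 209.6], [0.0, 0.0, 1.0]] [[-0.017, 0.983, -0.182, 0.351], [-0.999, -0.011, 0.032, -0.339], [0.029, 0.183, 0.983, 0.94], [0.0, 0.0, 0.0, 1.0]] ['frame', 'range_z', 'mtx', 'cam_to_world']
wrist [[330.8, 0.0, 277.7], [0.0, 330.8, 214.0], [0.0, 0.0, 1.0]] [[0.409, 0.887, 0.215, 0.317], [-0.913, 0.397, 0.096, -0.544], [-0.001, -0.236, 0.972, 0.384], [0.0, 0.0, 0.0, 1.0]] ['frame', 'range_z', 'mtx', 'cam_to_world']
0.15 0.011
```

View pics/scene0.png

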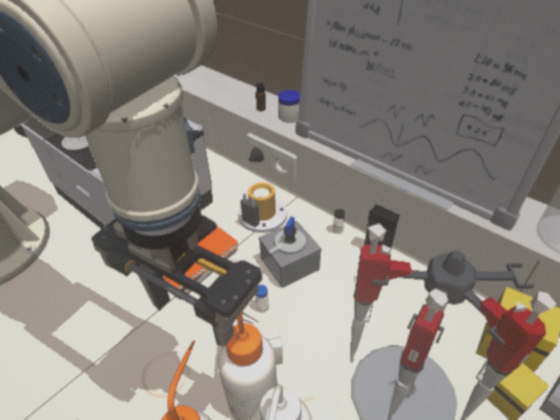

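View pics/top0.png

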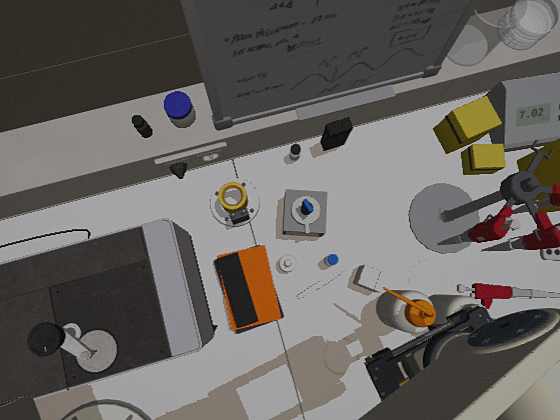

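View pics/wrist0.png

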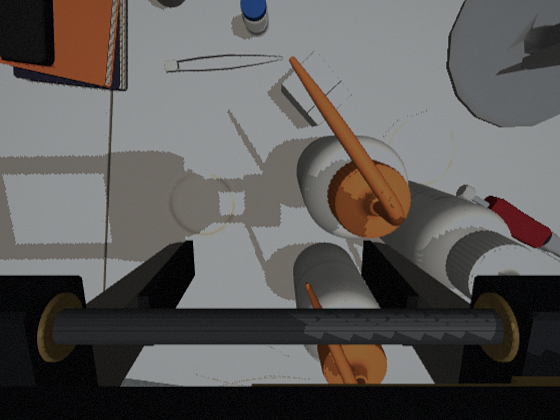

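Top view: fixture near pixel (234,200), with the dowel post below it at (239,215). The gauge is in the stand at (305,208), vial_blue at (331,260), vial_black at (295,152) and the die probably at (287,263). Next I measure these.

Run:
```python
from h import *
c=load('top0.png'); 
im=c['frame'][130:290,190:360,::-1]; cv2.imwrite('pics/topcrop.png',cv2.resize(im,None,fx=4.5,fy=3.7,interpolation=cv2.INTER_CUBIC) if 0 else cv2.resize(im,None,fx=3.7,fy=3.7,interpolation=cv2.INTER_CUBIC))
s=load('scene0.png'); im=s['frame'][160:300,215:365,::-1]; cv2.imwrite('pics/scenecrop.png',cv2.resize(im,None,fx=4,fy=4,interpolation=cv2.INTER_CUBIC))
for n,c in(('top',c),('scene',s)):
    P=cloud(c); hsv=cv2.cvtColor(c['frame'],cv2.COLOR_RGB2HSV)
    x,y,z=P[...,0],P[...,1],P[...,2]
    ok=(c['range_z']>0)&(x>.2)&(x<.6)&(y>-.65)&(y<0)
    brass=ok&(abs(z-.076)<.006)&(hsv[...,1]>110)&(hsv[...,0]>12)&(hsv[...,0]<35)
    blue=ok&(hsv[...,0]>100)&(hsv[...,0]<130)&(hsv[...,1]>120)&(z>.09)
    for nm,m in(('brass',brass),('blue',blue)):
        p=P[m]; v,u=np.nonzero(m); print(n,nm,m.sum(),p.mean(0).round(4),p.min(0).round(3),p.max(0).round(3),u.mean(),v.mean())
    m=brass; (cx,cy),r=cv2.minEnclosingCircle(P[m][:,:2].astype(np.float32)); print('circ',cx,cy,r)
    tp=P[blue&(z>.11)]; print('wing rect',cv2.minAreaRect((tp[:,:2]*1000).astype(np.float32)))
    pl=ok&(abs(z-.066)<.004); print('plate',pl.sum(),cv2.minAreaRect((P[pl&(x<.5)&(y<-.33)][:,:2]*1000).astype(np.float32)))
```

```text
top brass 354 [ 0.5435 -0.2666  0.0752] [ 0.514 -0.296  0.07 ] [ 0.572 -0.239  0.08 ] 232.22316384180792 195.34463276836158
top blue 125 [ 0.4397 -0.4458  0.2011] [ 0.207 -0.629  0.098] [ 0.523 -0.027  0.582] 337.848 247.24
circ 0.5435213446617126 -0.2668938934803009 0.029972586780786514
wing rect ((294.6435546875, -332.4006042480469), (308.7338562011719, 530.3711547851562), 30.637304306030273)
plate 1289 ((407.00848388671875, -502.9733581542969), (313.3833312988281, 83.26131439208984), 47.39276885986328)
scene brass 201 [ 0.5453 -0.2718  0.0743] [ 0.516 -0.301  0.07 ] [ 0.572 -0.243  0.078] 261.5970149253731 191.44278606965173
scene blue 36 [ 0.511  -0.4267  0.1244] [ 0.502 -0.434  0.121] [ 0.521 -0.42   0.127] 289.8333333333333 222.27777777777777
circ 0.544571042060852 -0.2715536057949066 0.02910587191581726
wing rect ((511.5184631347656, -426.1058349609375), (21.854211807250977, 6.579185485839844), 34.670310974121094)
plate 1312 ((396.9677734375, -521.33056640625), (348.5131530761719, 81.67369079589844), 48.830955505371094)
```

```bash
ls pics
```

```text
scene0.png
scene0.png.npz
scenecrop.png
top0.png
top0.png.npz
topcrop.png
wrist0.png
wrist0.png.npz
```

View pics/topcrop.png

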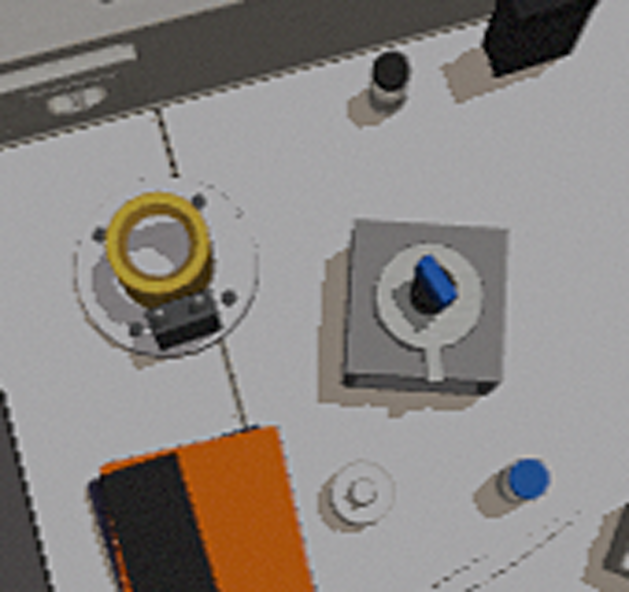

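View pics/scenecrop.png

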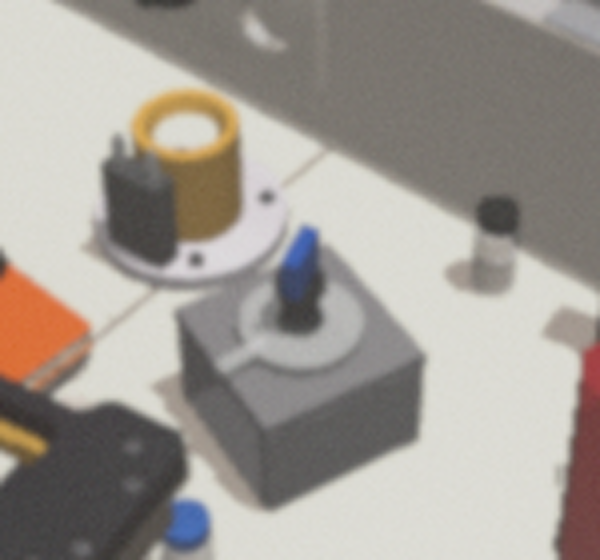

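Run:
```python
from h import *
for n in('top','scene'):
    c=load(n+'0.png')
    P=cloud(c); hsv=cv2.cvtColor(c['frame'],cv2.COLOR_RGB2HSV)
    x,y,z=P[...,0],P[...,1],P[...,2]
    ok=(c['range_z']>0)
    blue=ok&(abs(x-.51)<.04)&(abs(y+.43)<.04)&(hsv[...,0]>100)&(hsv[...,0]<130)&(hsv[...,1]>120)&(z>.09)
    t=P[blue&(z>.118)]; print(n,'wingtop',len(t),t.mean(0),cv2.minAreaRect((t[:,:2]*1000).astype(np.float32)))
    pl=ok&(abs(z-.066)<.003)&(abs(x-.51)<.075)&(abs(y+.43)<.075)
    print('plate',pl.sum(),cv2.minAreaRect((P[pl][:,:2]*1000).astype(np.float32)))
    fl=ok&(abs(z-.074)<.003)&(abs(x-.51)<.06)&(abs(y+.43)<.06)
    q=P[fl]; q=q[np.hypot(q[:,0]-.508,q[:,1]+.427)<.036]
    print('flange',len(q),q.mean(0),cv2.minEnclosingCircle(q[:,:2].astype(np.float32)))
    ar=P[fl]; ar=ar[np.hypot(ar[:,0]-.508,ar[:,1]+.427)>.038]; print('arm',len(ar),ar.mean(0) if len(ar) else '', ar.round(3).tolist()[:12])
    dw=P[ok&(z>.082)&(z<.1)&(abs(x-.50)<.06)&(abs(y+.27)<.05)]; print('dowel pts',dw.round(3).tolist())
```

```text
top wingtop 67 [ 0.51072985 -0.42053578  0.12456951] ((511.0775451660156, -421.0140075683594), (26.384952545166016, 9.337790489196777), 34.40935516357422)
plate 1018 ((510.6705627441406, -420.9869384765625), (90.03314971923828, 90.65978240966797), 85.87793731689453)
flange 497 [ 0.50828689 -0.42095122  0.07400417] ((0.506840705871582, -0.4217415750026703), 0.03484950587153435)
arm 18 [ 0.4659344  -0.42230612  0.0733369 ] [[0.47, -0.418, 0.073], [0.47, -0.421, 0.074], [0.47, -0.423, 0.074], [0.468, -0.418, 0.075], [0.468, -0.42, 0.076], [0.468, -0.423, 0.072], [0.468, -0.425, 0.072], [0.468, -0.427, 0.073], [0.466, -0.423, 0.072], [0.466, -0.425, 0.074], [0.464, -0.418, 0.072], [0.464, -0.42, 0.074]]
dowel pts [[0.512, -0.29, 0.087], [0.512, -0.292, 0.085], [0.509, -0.288, 0.087], [0.508, -0.29, 0.094], [0.509, -0.292, 0.092], [0.509, -0.294, 0.09], [0.508, -0.288, 0.086], [0.507, -0.29, 0.089], [0.506, -0.292, 0.093], [0.507, -0.294, 0.088], [0.506, -0.29, 0.085], [0.505, -0.292, 0.089], [0.505, -0.294, 0.087], [0.503, -0.267, 0.088], [0.503, -0.27, 0.092], [0.503, -0.272, 0.089], [0
[... 946 characters left out ...]
4]]
dowel pts [[0.502, -0.271, 0.091], [0.499, -0.273, 0.091], [0.5, -0.275, 0.092], [0.503, -0.273, 0.089], [0.499, -0.272, 0.087], [0.5, -0.274, 0.089], [0.502, -0.275, 0.088], [0.5, -0.271, 0.084], [0.499, -0.276, 0.087], [0.501, -0.277, 0.087], [0.499, -0.275, 0.084], [0.502, -0.275, 0.083], [0.504, -0.276, 0.082], [0.509, -0.293, 0.091], [0.498, -0.277, 0.083], [0.507, -0.292, 0.089], [0.508, -0.295, 0.091], [0.51, -0.295, 0.09], [0.506, -0.293, 0.088], [0.507, -0.296, 0.089], [0.509, -0.297, 0.089], [0.511, -0.297, 0.088], [0.504, -0.296, 0.088], [0.507, -0.295, 0.086], [0.509, -0.296, 0.086], [0.509, -0.3, 0.089], [0.505, -0.299, 0.088], [0.508, -0.298, 0.085], [0.511, -0.297, 0.082]]
```

Run:
```python
from h import *
c=load('top0.png'); s=load('scene0.png')
H=np.zeros((14,16))
for c_ in(c,s):
    P=cloud(c_)[c_['range_z']>0]
    for p in P:
        i=int((p[0]-.2)/.04); j=int((p[1]+.7)/.04)
        if 0<=i<14 and 0<=j<16 and p[2]<.6: H[i,j]=max(H[i,j],p[2])
print('cols y',(np.arange(16)*.04-.68).round(2))
for i in range(13,-1,-1): print(round(.22+i*.04,2),(H[i]*1000).astype(int))
P=cloud(c)
for u,v in((287,263),(331,260),(295,152)): print(P[v,u].round(3))
```

```text
cols y [-0.68 -0.64 -0.6  -0.56 -0.52 -0.48 -0.44 -0.4  -0.36 -0.32 -0.28 -0.24
 -0.2  -0.16 -0.12 -0.08]
0.74 [169 201 305 396 483 481 473 465 458   0   0 167 414 428 443 450]
0.7 [109   5 177 177 178 220 324 416 460 472 483 495 224 225 170 457]
0.66 [  4   6   4   5 109 110 179 178 182 248 363 436 224 224 231 226]
0.62 [  4   4   4   5   4   4   3  26   5   5 165 169 169 170 226 172]
0.58 [ 18   4   4   4   3   3   4   4   4  15  79  78  16  97 168 169]
0.54 [318   5   5   4   5  68 125 126  68  76  79  79  15   4   4   5]
0.5 [339   4   5   4   5  69 128 127  68  88  94  77   7   4   5   4]
0.46 [372   6   4   5   4  68  76  74  68  36   4   5 213 218 218 218]
0.42 [374   4   6   4   4  60   5  50  49  39  55  55 216 218 219 218]
0.38 [  5   4  61  62  61  59  11  49  47  41  55  55 217 218 215 216]
0.34 [153 344 588 599 227  12  13  11  39  54  55  55 217 217 209 209]
0.3 [346 347 598 599 599 599   4   3  39  56  56 216 217 216 210 211]
0.26 [347 596 599 531 599 599 599 599  22  39  55 216 218 219 209 251]
0.22 [240 599 599 576 565 347   5   5   5   4   4   4 213 213 212 211]
[ 0.402 -0.381  0.049]
[ 0.406 -0.473  0.058]
[ 0.644 -0.403  0.058]
```

Run:
```python
from h import *
c=load('top0.png');P=cloud(c)
for nm,m in (('oven',(P[...,2]>.15)&(P[...,2]<.26)&(P[...,0]<.53)&(P[...,1]>-.3)&(P[...,0]>.35)),('back',(P[...,2]>.185)&(P[...,2]<.4)&(P[...,0]>.57)&(P[...,1]>-.42)&(P[...,1]<-.05))):
    Q=P[m]
    # distance from tool axis in body frame for psi
    for d in(-35,-40,-45,-50,-60,-80,-95,-110):
        a=np.radians(d); r=Q[:,:2]-[.544,-.269]; X=r@[np.cos(a),np.sin(a)]; Y=r@[-np.sin(a),np.cos(a)]
        D=np.hypot(np.maximum(abs(X)-.0945,0),np.maximum(abs(Y)-.0375,0)); i=D.argmin(); print(nm,d,D[i].round(3),Q[i].round(3))
```

```text
oven -35 0.022 [ 0.472 -0.17   0.153]
oven -40 0.025 [ 0.472 -0.17   0.153]
oven -45 0.027 [ 0.47  -0.172  0.212]
oven -50 0.028 [ 0.468 -0.174  0.154]
oven -60 0.026 [ 0.466 -0.174  0.201]
oven -80 0.023 [ 0.472 -0.17   0.153]
oven -95 0.042 [ 0.473 -0.167  0.215]
oven -110 0.064 [ 0.473 -0.167  0.215]
back -35 0.024 [ 0.665 -0.284  0.186]
back -40 0.029 [ 0.668 -0.292  0.185]
back -45 0.034 [ 0.669 -0.299  0.186]
back -50 0.039 [ 0.672 -0.307  0.185]
back -60 0.052 [ 0.675 -0.326  0.186]
back -80 0.073 [ 0.654 -0.254  0.185]
back -95 0.067 [ 0.657 -0.179  0.222]
back -110 0.047 [ 0.657 -0.183  0.187]
```

Request:
play_rows:
  increments:
    - [0, [0, 0, -0.06], [0, 0, 0]]
    - [0, [0, 0, -0.12], [0, 0, 0]]
    - [0, [0, -0.05, -0.12], [0, 0, -0.06]]
    - [0, [-0.01, -0.11, -0.12], [0, 0, -0.12]]
    - [0, [-0.015, -0.17, -0.11], [0, 0, -0.18]]

```text
clock: 0.78
tcp_pos: [0.4057, -0.4866, 0.3363]
tool_rot: [-3.141, -0.002, -0.969]
force: [1.1, 0.5, 0.7]
grip_width: 1.002
```

```bash
cat >> h.py <<'E'
def R_(st=None):
    from scipy.spatial.transform import Rotation as R
    st=st or robot.read_state(); return R.from_euler('xyz',st['tool_rot']).as_matrix()
def show():
    s=robot.read_state(); print('t',round(float(s['clock']),3),'tcp',np.round(s['tcp_pos'],4),'rot',np.round(s['tool_rot'],4),'F',np.round(s['force'],1),'M',np.round(s['torque'],2),'g',round(float(s['grip_width']),3)); return s
def go(x,y,z,yaw=None):
    s=robot.read_state(); M=R_(s); d=M.T@(np.array([x,y,z])-s['tcp_pos']); print('tool shift',d.round(4), 'az', None if yaw is None else round(-float((yaw-s['tool_rot'][2]+np.pi)%(2*np.pi)-np.pi),4))
E
python3 -c "
from h import *
show(); go(.511,-.4235,.24,-.97)"
```

```text
t 0.775 tcp [ 0.4057 -0.4866  0.3363] rot [-3.1415e+00 -1.5000e-03 -9.6880e-01] F [1.1 0.5 0.7] M [-0.1  -0.01  0.02] g 1.002
tool shift [ 0.0075 -0.1226  0.0963] az 0.0012
```

Request:
play_rows:
  increments:
    - [0, [0.0, -0.05, 0.03], [0, 0, 0]]
    - [0, [0.005, -0.1, 0.06], [0, 0, 0]]
    - [0, [0.007, -0.122, 0.09], [0, 0, 0]]
    - [0, [0.007, -0.122, 0.09], [0, 0, 0]]
    - [0, [0.007, -0.122, 0.09], [0, 0, 0]]

```text
clock: 1.4
tcp_pos: [0.5086, -0.4247, 0.2463]
tool_rot: [3.141, -0.0, -0.97]
force: [0.6, -0.2, 0.3]
grip_width: 0.997
```

```bash
python3 -c "
from h import *
show(); snap('wrist','w1.png'); snap('top','t1.png'); snap('scene','s1.png')"
```

```text
t 1.4 tcp [ 0.5086 -0.4247  0.2463] rot [ 3.1413e+00 -5.0000e-04 -9.7010e-01] F [ 0.6 -0.2  0.3] M [-0.06 -0.08  0.04] g 0.997
```

View pics/w1.png

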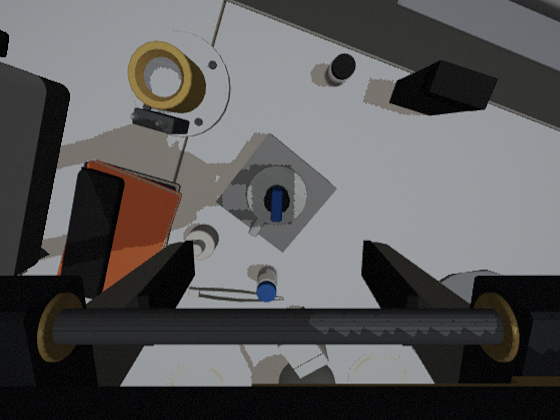

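Wrist view: the gauge flange is at (276,195) with the blue wing nearly vertical in the image. The bushing is at (165,78), the dowels at (150,115)-(175,122), the die at (203,240) and vial_blue at (266,290).

Run:
```python
from h import *
from scipy.optimize import least_squares
def circ(p,r):
    f=least_squares(lambda q: np.hypot(p[:,0]-q[0],p[:,1]-q[1])-r, p.mean(0),loss='soft_l1',f_scale=.001); return f.x.round(4)
for fn in('w1','t1','s1'):
    c=load(fn+'.png');P=cloud(c); hsv=cv2.cvtColor(c['frame'],cv2.COLOR_RGB2HSV); x,y,z=[P[...,i] for i in range(3)]
    ok=c['range_z']>0
    # brass: ring at face via colour mask outlines
    br=ok&(abs(z-.076)<.005)&(np.hypot(x-.544,y+.269)<.04)&(hsv[...,1]>100)
    e=P[br][:,:2]; 
    cs=[]
    # convex hull of face points -> outer circle
    h=cv2.convexHull((e).astype(np.float32))[:,0]; print(fn,'bush',circ(h,.0295),cv2.minEnclosingCircle(e.astype(np.float32)),P[br][:,2].mean().round(4))
    b=ok&(np.hypot(x-.51,y+.423)<.04)&(hsv[...,0]>100)&(hsv[...,0]<130)&(hsv[...,1]>110)&(z>.118)
    if b.sum()>10:
        r=cv2.minAreaRect((P[b][:,:2]*1000).astype(np.float32)); print(' wing',r,P[b][:,2].mean())
    fl=ok&(abs(z-.074)<.0035)&(np.hypot(x-.511,y+.423)<.06)&(hsv[...,2]>0)
    q=P[fl][:,:2]; h=cv2.convexHull(q[np.hypot(q[:,0]-.511,q[:,1]+.423)<.033].astype(np.float32))[:,0]; print(' flange',circ(h,.0305))
    a=q[np.hypot(q[:,0]-.511,q[:,1]+.423)>.036]; print(' arm mean',a.mean(0).round(4),len(a),cv2.minAreaRect((a*1000).astype(np.float32)))
    pl=ok&(abs(z-.066)<.003)&(abs(x-.51)<.07)&(abs(y+.423)<.07)
    print(' plate',cv2.minAreaRect((P[pl][:,:2]*1000).astype(np.float32)))
    dw=P[ok&(z>.083)&(z<.1)&(np.hypot(x-.504,y+.282)<.03)]
    if len(dw)>6:
        _,l,cc=cv2.kmeans(dw[:,:2].astype(np.float32),2,None,(3,50,1e-5),5,0); print(' dowels',cc.round(4).tolist(), len(dw))
```

```text
w1 bush [ 0.5463 -0.2675] ((0.5461146831512451, -0.2676143944263458), 0.0299428328871727) 0.075
 wing ((517.1528930664062, -418.22113037109375), (34.89056396484375, 67.05303955078125), 35.50798797607422) 0.31861651604214375
 flange [ 0.5133 -0.4216]
 arm mean [ 0.47   -0.4228] 93 ((469.9176330566406, -422.9397888183594), (10.703651428222656, 9.765071868896484), 1.0561907291412354)
 plate ((512.752197265625, -421.1497497558594), (90.2579574584961, 90.33557891845703), 85.75564575195312)
 dowels [[0.5034999847412109, -0.27079999446868896], [0.5108000040054321, -0.29249998927116394]] 142
t1 bush [ 0.5432 -0.2654] ((0.5596975088119507, -0.2798570394515991), 0.018381547182798386) 0.0758
 wing ((489.88189697265625, -416.85260009765625), (53.37073516845703, 38.08019256591797), 43.57292175292969) 0.3231743478979242
 flange [ 0.5112 -0.4208]
 arm mean [ 0.4683 -0.4223] 30 ((468.1058044433594, -422.5374450683594), (8.477181434631348, 12.639471054077148), 88.35078430175781)
 plate ((509.565673828125, -429.2074890136719), (73.49313354492188, 89.22018432617188), 85.79792785644531)
s1 bush [ 0.5441 -0.2702] ((0.5447789430618286, -0.2693752944469452), 0.030743729323148727) 0.0748
 wing ((510.89483642578125, -426.69891357421875), (19.656688690185547, 4.227774620056152), 33.93080139160156) 0.12491231246297636
 flange [ 0.5115 -0.4246]
 arm mean [ 0.4681 -0.4263] 33 ((468.65606689453125, -426.236328125), (13.216015815734863, 9.743804931640625), 6.290468692779541)
 plate ((510.5717468261719, -423.88189697265625), (92.69416046142578, 93.31767272949219), 84.99108123779297)
 dowels [[0.5076000094413757, -0.2955999970436096], [0.5004000067710876, -0.2736999988555908]] 26
```

Run:
```python
from h import *
for fn in('w1','t1','s1'):
    c=load(fn+'.png');P=cloud(c); hsv=cv2.cvtColor(c['frame'],cv2.COLOR_RGB2HSV); x,y,z=[P[...,i] for i in range(3)]
    b=(np.hypot(x-.51,y+.423)<.03)&(hsv[...,0]>100)&(hsv[...,0]<130)&(hsv[...,1]>110)&(z>.120)&(z<.13)
    if b.sum()>10: print(fn,b.sum(),cv2.minAreaRect((P[b][:,:2]*1000).astype(np.float32)),P[b].mean(0))
go(.5120,-.4228,.112-.008)
```

```text
w1 353 ((514.5951538085938, -421.3033447265625), (27.36006736755371, 9.623154640197754), 34.269222259521484) [ 0.51476946 -0.42088536  0.12455419]
s1 21 ((510.89483642578125, -426.69891357421875), (19.656688690185547, 4.227774620056152), 33.93080139160156) [ 0.51026788 -0.42696991  0.12491231]
tool shift [-0.0004 -0.0042  0.1431] az None
```

Request:
play_rows:
  increments:
    - [0, [0.0, -0.004, 0.04], [0, 0, 0]]
    - [0, [0.0, -0.004, 0.08], [0, 0, 0]]
    - [0, [0.0, -0.004, 0.12], [0, 0, 0]]
    - [60, [0.0, -0.004, 0.141], [0, 0, 0]]
    - [120, [0.0, -0.004, 0.141], [0, 0, 0]]

```text
clock: 2.17
tcp_pos: [0.5115, -0.422, 0.104]
tool_rot: [3.141, 0.002, -0.971]
force: [-0.5, 0.2, -0.1]
grip_width: 0.808
```

```bash
python3 -c "
from h import *
show(); snap('wrist','w2.png')"
```

```text
t 2.175 tcp [ 0.5115 -0.422   0.104 ] rot [ 3.1411e+00  1.6000e-03 -9.7060e-01] F [-0.5  0.2 -0.1] M [-0.06 -0.03 -0.02] g 0.808
```

View pics/w2.png

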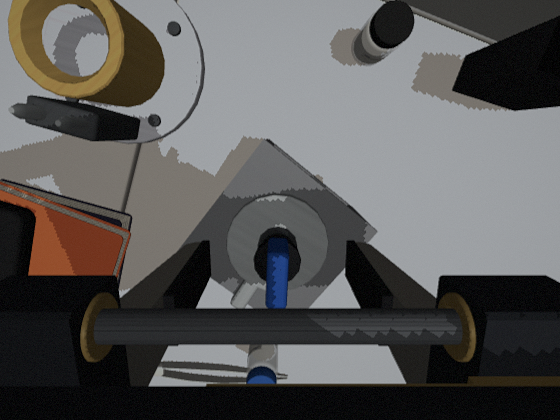

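Request:
play_rows:
  increments:
    - [180, [0, -0.001, 0], [0, 0, 0]]
    - [240, [0, -0.001, 0], [0, 0, 0]]
    - [255, [0, -0.001, 0], [0, 0, 0]]
    - [255, [0, -0.001, 0], [0, 0, 0]]
    - [255, [0, -0.001, 0], [0, 0, 0]]
  grip_force: 40

```text
clock: 2.85
tcp_pos: [0.513, -0.4212, 0.1047]
tool_rot: [3.142, 0.0, -0.97]
force: [-1.2, 0.6, 3.1]
grip_width: 0.251
```

Request:
play_rows:
  increments:
    - [255, [0, 0, 0], [0, 0, 0]]
    - [255, [0, 0, 0], [0, 0, 0]]
    - [255, [0, 0, 0], [0, 0, 0]]
    - [255, [0, 0, 0], [0, 0, 0]]

```text
clock: 3.35
tcp_pos: [0.513, -0.4213, 0.1047]
tool_rot: [-3.142, 0.0, -0.97]
force: [-0.9, 2.0, 5.2]
grip_width: 0.247
```

```bash
python3 -c "
from h import *
show()"
```

```text
t 3.35 tcp [ 0.513  -0.4213  0.1047] rot [-3.1415e+00  1.0000e-04 -9.7010e-01] F [-0.9  2.   5.2] M [ 0.37  0.27 -0.01] g 0.247
```

Run:
```python
from h import *
for fn in('w1','w2'):
    c=load(fn+'.png');P=cloud(c);x,y,z=[P[...,i] for i in range(3)]
    m=(c['range_z']>0)&(np.hypot(x-.513,y+.4225)<.029)&(z>.076)&(z<.13)
    hsv=cv2.cvtColor(c['frame'],cv2.COLOR_RGB2HSV)
    blue=(hsv[...,0]>100)&(hsv[...,0]<130)&(hsv[...,1]>110)
    print(fn,'nonblue z hist',np.histogram(z[m&~blue],np.arange(.076,.132,.004)),'blue',np.histogram(z[m&blue],np.arange(.076,.132,.004))[0])
    q=P[m&~blue&(z>.084)][:,:2]; print(cv2.minEnclosingCircle(q.astype(np.float32)))
```

```text
w1 nonblue z hist (array([ 11,   0,   0,   0,   0,   6, 219,   0,   0,   0,   0,   1,   0,
         0]), array([0.076, 0.08 , 0.084, 0.088, 0.092, 0.096, 0.1  , 0.104, 0.108,
       0.112, 0.116, 0.12 , 0.124, 0.128, 0.132])) blue [  0   0   0   0   0   0  29   4   9   8  10  71 282   0]
((0.514132559299469, -0.4202366769313812), 0.013564509339630604)
w2 nonblue z hist (array([140,  54,  27,   1,   0,  41, 676,   1,   0,   1,   0,  16,   2,
         0]), array([0.076, 0.08 , 0.084, 0.088, 0.092, 0.096, 0.1  , 0.104, 0.108,
       0.112, 0.116, 0.12 , 0.124, 0.128, 0.132])) blue [  0   2   3   0   0   7  53  50  48  54  64 253 992   0]
((0.5137882232666016, -0.4208272695541382), 0.013109973631799221)
```

```bash
python3 -c "
from h import *
c=snap('scene','s3.png'); im=c['frame'][170:300,215:365,::-1]; cv2.imwrite('pics/s3c.png',cv2.resize(im,None,fx=4,fy=4,interpolation=cv2.INTER_CUBIC)); snap('wrist','w3.png')"
```

```text
(no output)
```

View pics/s3c.png

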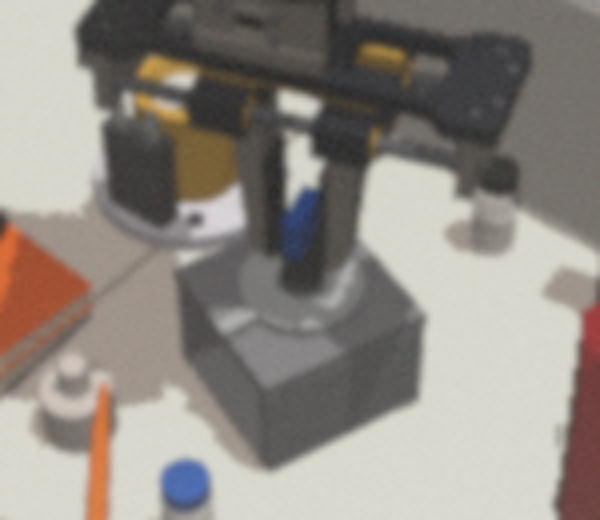

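View pics/w3.png

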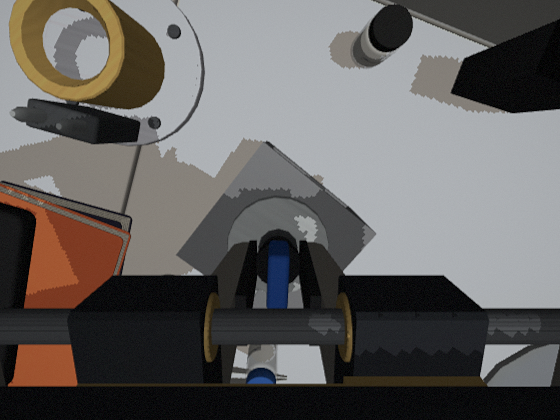

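The fingers closed on the knob's black collar, which is 26 mm across with its top at z≈0.101. I'll open, rise 10 mm and grip the wing itself.

Request:
play_rows:
  increments:
    - [120, [0, 0, 0], [0, 0, 0]]
    - [120, [0, 0, 0], [0, 0, 0]]
    - [120, [0, 0, -0.01], [0, 0, 0]]
    - [120, [0, 0, -0.01], [0, 0, 0]]
    - [120, [0, 0, -0.01], [0, 0, 0]]

```text
clock: 4.08
tcp_pos: [0.5132, -0.4214, 0.1148]
tool_rot: [-3.141, -0.0, -0.97]
force: [-0.9, 0.0, 0.1]
grip_width: 0.531
```

```bash
python3 -c "
from h import *
show(); snap('wrist','w4.png'); go(.5130,-.4225,.1145,-.972)"
```

```text
t 4.075 tcp [ 0.5132 -0.4214  0.1148] rot [-3.1414e+00 -5.0000e-04 -9.7000e-01] F [-0.9  0.   0.1] M [ 0.   -0.01  0.02] g 0.531
tool shift [0.0009 0.0007 0.0001] az 0.002
```

View pics/w4.png

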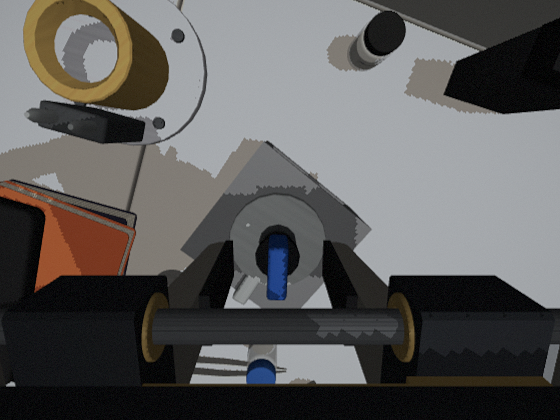

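The wing is centred between the jaws at column 277, so I close.

Request:
play_rows:
  increments:
    - [200, [0, 0, 0], [0, 0, 0]]
    - [255, [0, 0, 0], [0, 0, 0]]
    - [255, [0, 0, 0], [0, 0, 0]]
    - [255, [0, 0, 0], [0, 0, 0]]
    - [255, [0, 0, 0], [0, 0, 0]]
  grip_force: 40

```text
clock: 4.75
tcp_pos: [0.513, -0.4213, 0.1146]
tool_rot: [3.142, 0.0, -0.97]
force: [-1.0, 0.2, -0.1]
grip_width: 0.102
```

Request:
play_rows:
  increments:
    - [255, [0, 0, 0], [0, 0, 0]]
    - [255, [0, 0, 0], [0, 0, 0]]

```text
clock: 5.0
tcp_pos: [0.513, -0.4213, 0.1145]
tool_rot: [3.142, 0.0, -0.97]
force: [-0.6, -0.9, -1.2]
grip_width: 0.105
```

```bash
python3 -c "
from h import *
show()"
```

```text
t 5.0 tcp [ 0.513  -0.4213  0.1145] rot [ 3.1415  0.     -0.97  ] F [-0.6 -0.9 -1.2] M [-0.07 -0.02  0.02] g 0.105
```

Request:
play_rows:
  increments:
    - [255, [0, 0, -0.01], [0, 0, 0]]
    - [255, [0, 0, -0.025], [0, 0, 0]]
    - [255, [0, 0, -0.04], [0, 0, 0]]
    - [255, [0, 0, -0.055], [0, 0, 0]]
    - [255, [0, 0, -0.07], [0, 0, 0]]

```text
clock: 5.62
tcp_pos: [0.5132, -0.4214, 0.186]
tool_rot: [-3.141, -0.001, -0.97]
force: [0.2, 0.1, -2.8]
grip_width: 0.108
```

Request:
play_rows:
  increments:
    - [255, [0, 0, -0.02], [0, 0, 0]]
    - [255, [0, 0, -0.04], [0, 0, 0]]
    - [255, [0, 0, -0.05], [0, 0, 0]]
    - [255, [0, 0, -0.05], [0, 0, 0]]

```text
clock: 6.12
tcp_pos: [0.5134, -0.4216, 0.2356]
tool_rot: [-3.141, -0.002, -0.97]
force: [-0.0, 0.7, -2.7]
grip_width: 0.104
```

```bash
python3 -c "
from h import *
show(); snap('wrist','w5.png');snap('scene','s5.png');c=snap('top','t5.png')
go(.513+.0328,-.4213+.154,.235,-.97+.293)"
```

```text
t 6.125 tcp [ 0.5134 -0.4216  0.2356] rot [-3.1411e+00 -1.5000e-03 -9.7000e-01] F [-0.   0.7 -2.7] M [-0.02  0.01  0.01] g 0.104
tool shift [-0.1081 -0.1142 -0.0012] az -0.293
```

View pics/s5.png

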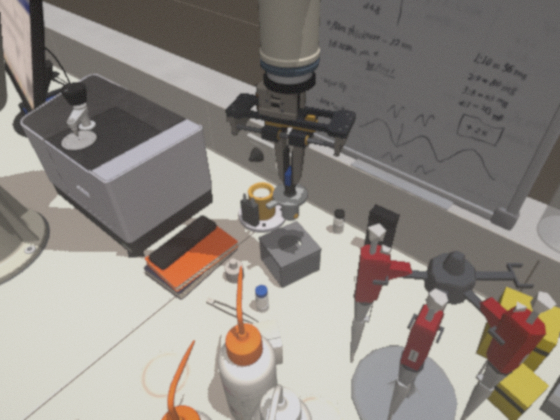

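View pics/w5.png

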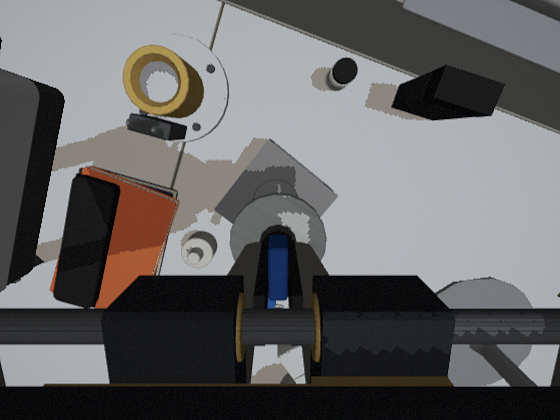

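Request:
play_rows:
  increments:
    - [255, [-0.022, -0.022, 0], [0, 0, -0.06]]
    - [255, [-0.05, -0.053, 0], [0, 0, -0.14]]
    - [255, [-0.08, -0.085, 0], [0, 0, -0.22]]
    - [255, [-0.1, -0.106, 0], [0, 0, -0.27]]
    - [255, [-0.108, -0.114, 0], [0, 0, -0.293]]

```text
clock: 6.9
tcp_pos: [0.546, -0.2662, 0.2339]
tool_rot: [3.141, 0.001, -0.675]
force: [-0.7, 0.2, -2.8]
grip_width: 0.108
```

Request:
play_rows:
  increments:
    - [255, [0, 0, 0.02], [0, 0, 0]]
    - [255, [0, 0, 0.04], [0, 0, 0]]
    - [255, [0, 0, 0.04], [0, 0, 0]]

```text
clock: 7.28
tcp_pos: [0.5448, -0.2679, 0.1927]
tool_rot: [3.141, 0.004, -0.678]
force: [-0.2, 0.4, -2.7]
grip_width: 0.107
```

```bash
python3 -c "
from h import *
show(); snap('wrist','w6.png');
for n in('scene','top'):
    c=snap(n,n[0]+'6.png')
    im=c['frame'][110:250,180:340,::-1]; cv2.imwrite('pics/%s6c.png'%n[0],cv2.resize(im,None,fx=4,fy=4,interpolation=cv2.INTER_CUBIC))"
```

```text
t 7.275 tcp [ 0.5448 -0.2679  0.1927] rot [ 3.1405  0.0035 -0.6777] F [-0.2  0.4 -2.7] M [-0.02 -0.01 -0.05] g 0.107
```

View pics/s6c.png

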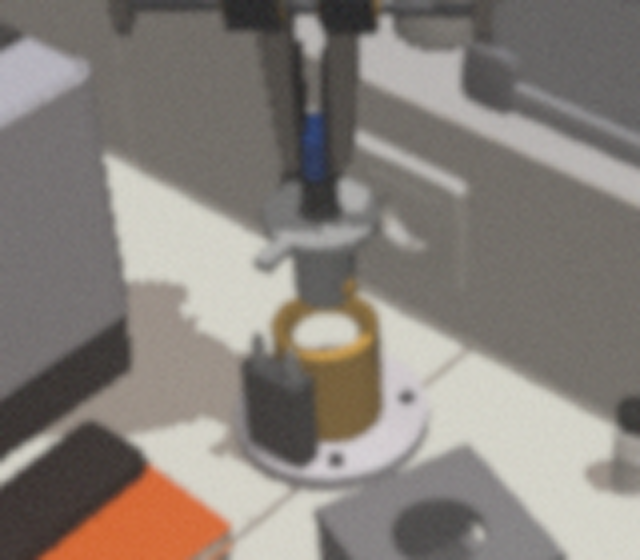

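View pics/t6c.png

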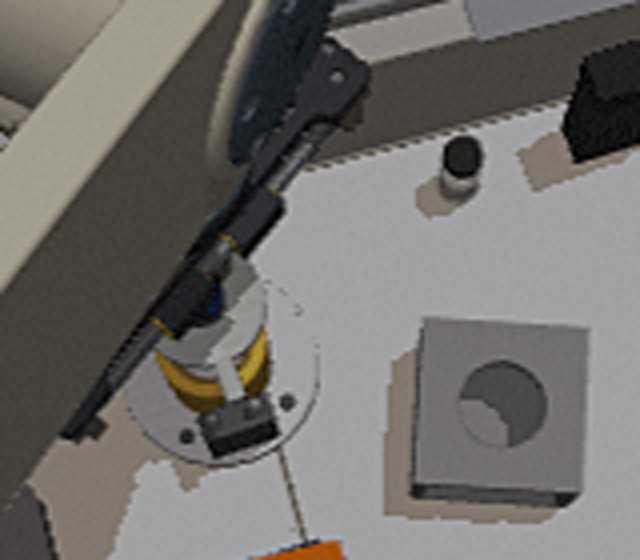

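View pics/w6.png

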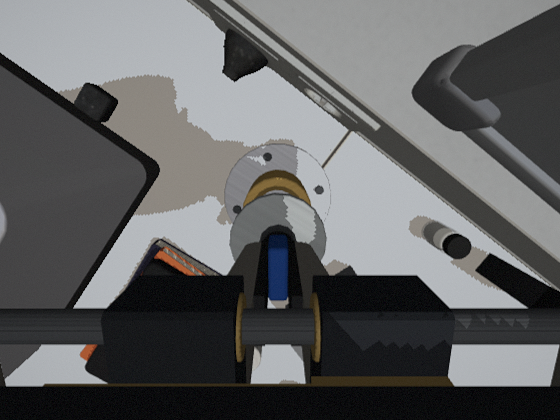

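Run:
```python
from h import *
from scipy.optimize import least_squares
def circ(p,r):
    f=least_squares(lambda q: np.hypot(p[:,0]-q[0],p[:,1]-q[1])-r, p.mean(0),loss='soft_l1',f_scale=.001); return f.x.round(4)
for fn in('w6','t6','s6'):
    c=load(fn+'.png');P=cloud(c); hsv=cv2.cvtColor(c['frame'],cv2.COLOR_RGB2HSV); x,y,z=[P[...,i] for i in range(3)]
    ok=c['range_z']>0
    br=ok&(abs(z-.076)<.005)&(np.hypot(x-.544,y+.269)<.04)&(hsv[...,1]>100)
    e=P[br][:,:2]; print(fn,'bushN',len(e))
    fl=ok&(abs(z-.152)<.0045)&(np.hypot(x-.545,y+.268)<.06)
    q=P[fl][:,:2]; zz=z[fl]; print(' flange n',len(q),'z',zz.mean().round(4))
    r=np.hypot(q[:,0]-.545,q[:,1]+.268); h=cv2.convexHull(q[r<.034].astype(np.float32))[:,0]; 
    cc=circ(h,.0305); print(' fc',cc, h.min(0),h.max(0))
    A=np.c_[q,np.ones(len(q))]; print(' slope',np.linalg.lstsq(A,zz,rcond=None)[0][:2].round(3))
    a=q[r>.036]; 
    if len(a)>3:
        print(' arm',a.mean(0).round(4),len(a),cv2.minAreaRect((a*1000).astype(np.float32)), 'yaw',np.degrees(np.arctan2(-(a.mean(0)-cc)[1],-(a.mean(0)-cc)[0])).round(1))
```

```text
w6 bushN 759
 flange n 3831 z 0.1521
 fc [ 0.5463 -0.2683] [ 0.5166537  -0.29591253] [ 0.5768267  -0.23772795]
 slope [-0.014 -0.013]
t6 bushN 128
 flange n 399 z 0.1539
 fc [ 0.5439 -0.2695] [ 0.51243836 -0.29963875] [ 0.5700502  -0.24225827]
 slope [0.013 0.006]
 arm [ 0.5048 -0.284 ] 40 ((504.7702331542969, -283.7012023925781), (14.600361824035645, 9.59203815460205), 18.063079833984375) yaw 20.3
s6 bushN 139
 flange n 421 z 0.1527
 fc [ 0.5449 -0.2718] [ 0.5142107  -0.30163112] [ 0.57504493 -0.24085698]
 slope [0.012 0.028]
 arm [ 0.505  -0.2875] 36 ((506.01019287109375, -287.1311340332031), (15.360595703125, 11.01149845123291), 9.627703666687012) yaw 21.4
```

The flange sits about 0.6 mm to -y of the bore axis and the arm is about 2° to 3° anticlockwise. I trim both and lower 27 mm, so that the plungers are still above the cone.

Request:
play_rows:
  increments:
    - [255, [0, 0, 0.01], [0, 0, 0.02]]
    - [255, [-0.0005, -0.0005, 0.02], [0, 0, 0.035]]
    - [255, [-0.0005, -0.0005, 0.027], [0, 0, 0.035]]
    - [255, [-0.0005, -0.0005, 0.027], [0, 0, 0.035]]

```text
clock: 7.92
tcp_pos: [0.5455, -0.2668, 0.1667]
tool_rot: [3.141, 0.001, -0.712]
force: [0.7, -0.2, -3.0]
grip_width: 0.103
```

```bash
cat > meas.py <<'E'
from h import *
import sys
from scipy.optimize import least_squares
def circ(p,r):
    f=least_squares(lambda q: np.hypot(p[:,0]-q[0],p[:,1]-q[1])-r, p.mean(0),loss='soft_l1',f_scale=.001); return f.x.round(4)
REF={'wrist':((.5462,-.2676),None),'top':((.5435,-.2668),(.5035,-.2803)),'scene':((.5445,-.2713),(.504,-.2847))}
def meas(tag,ns=('wrist','top','scene')):
    s=show(); zt=s['tcp_pos'][2]-.0485+.008
    for n in ns:
        c=snap(n,tag+n+'.png');P=cloud(c);x,y,z=[P[...,i] for i in range(3)]
        cx=np.array(REF[n][0]); fl=(c['range_z']>0)&(abs(z-zt)<.0045)&(np.hypot(x-cx[0],y-cx[1])<.06)
        q=P[fl][:,:2]; r=np.hypot(*(q-cx).T); h=cv2.convexHull(q[r<.034].astype(np.float32))[:,0]; cc=circ(h,.0305)
        zf=z[fl][r<.031]; print(n,'off',(cc-cx).round(4),'ztop-med',np.median(zf).round(4),'exp',zt.round(4))
        a=q[(r>.036)&(r<.053)]
        if len(a)>3 and REF[n][1]:
            m=np.array(REF[n][1]); print('  arm lateral vs dowel mid',((a.mean(0)-m)@[.31,-.95]).round(4),len(a),'rect',cv2.minAreaRect((a*1000).astype(np.float32)))
E
python3 -c "
from meas import *
meas('a7')
c=load('a7scene.png');im=c['frame'][130:240,200:320,::-1]; cv2.imwrite('pics/s7c.png',cv2.resize(im,None,fx=5,fy=5,interpolation=cv2.INTER_CUBIC))"
```

```text
t 7.925 tcp [ 0.5455 -0.2668  0.1667] rot [ 3.1412e+00  1.4000e-03 -7.1180e-01] F [ 0.7 -0.2 -3. ] M [-0.03 -0.01  0.02] g 0.103
wrist off [0.0009 0.0002] ztop-med 0.126 exp 0.1262
top off [-0.0002 -0.0017] ztop-med 0.1268 exp 0.1262
  arm lateral vs dowel mid 0.0007 34 rect ((503.54974365234375, -280.9258117675781), (12.744661331176758, 9.369417190551758), 17.85454750061035)
scene off [ 0.0003 -0.0005] ztop-med 0.1267 exp 0.1262
  arm lateral vs dowel mid 0.001 28 rect ((503.85137939453125, -285.2142028808594), (13.06590747833252, 9.72684097290039), 19.744665145874023)
```

View pics/s7c.png

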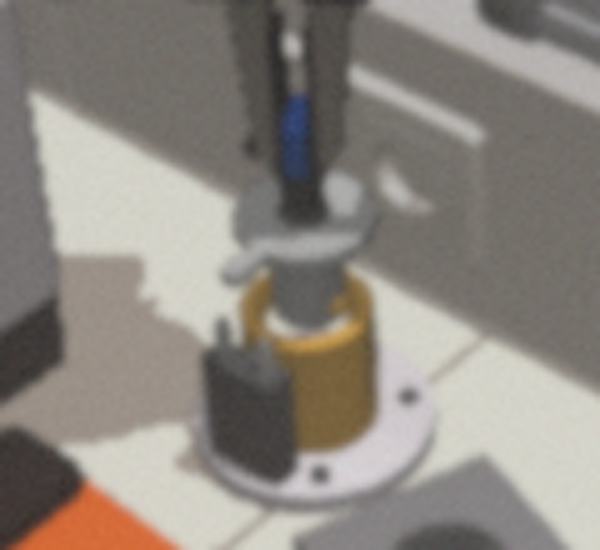

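The offsets are under 1 mm and the arm is within 1 mm of the dowel midline. I ease down while watching the force.

Request:
play_rows:
  increments:
    - [255, [0, 0, 0.004], [0, 0, 0]]
    - [255, [0, 0, 0.008], [0, 0, 0]]
    - [255, [0, 0, 0.011], [0, 0, 0]]
    - [255, [0, 0, 0.011], [0, 0, 0]]

```text
clock: 8.57
tcp_pos: [0.5458, -0.2669, 0.1563]
tool_rot: [-3.142, 0.001, -0.712]
force: [-0.3, 0.8, -3.8]
grip_width: 0.11
```

```bash
python3 -c "
from h import *
show()"
```

```text
t 8.575 tcp [ 0.5458 -0.2669  0.1563] rot [-3.1415e+00  5.0000e-04 -7.1200e-01] F [-0.3  0.8 -3.8] M [ 0.29 -0.04  0.01] g 0.11
```

Request:
play_rows:
  increments:
    - [255, [0, 0, 0.003], [0, 0, 0]]
    - [255, [0, 0, 0.006], [0, 0, 0]]
    - [255, [0, 0, 0.008], [0, 0, 0]]
    - [255, [0, 0, 0.008], [0, 0, 0]]

```text
clock: 9.07
tcp_pos: [0.5458, -0.267, 0.148]
tool_rot: [3.142, 0.001, -0.712]
force: [0.2, 0.7, -3.7]
grip_width: 0.101
```

```bash
python3 -c "
from meas import *
meas('a8')
c=load('a8scene.png');im=c['frame'][130:240,200:320,::-1]; cv2.imwrite('pics/s8c.png',cv2.resize(im,None,fx=5,fy=5,interpolation=cv2.INTER_CUBIC))"
```

```text
t 9.075 tcp [ 0.5458 -0.267   0.148 ] rot [ 3.1415e+00  6.0000e-04 -7.1210e-01] F [ 0.2  0.7 -3.7] M [ 0.37 -0.18  0.01] g 0.101
wrist off [0.0013 0.0002] ztop-med 0.1074 exp 0.1075
top off [ 0.0003 -0.0009] ztop-med 0.1075 exp 0.1075
  arm lateral vs dowel mid 0.0008 29 rect ((504.0727233886719, -280.9452819824219), (8.135560035705566, 12.538530349731445), 89.69686889648438)
scene off [ 0.0001 -0.0007] ztop-med 0.1073 exp 0.1075
  arm lateral vs dowel mid 0.0005 26 rect ((504.16644287109375, -284.56011962890625), (12.700698852539062, 9.769554138183594), 24.31580924987793)
```

View pics/s8c.png

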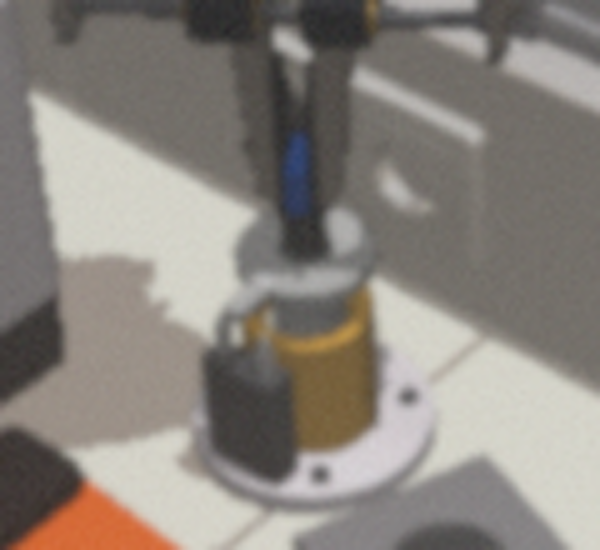

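Request:
play_rows:
  increments:
    - [255, [0, 0, 0.002], [0, 0, 0]]
    - [255, [0, 0, 0.004], [0, 0, 0]]
    - [255, [0, 0, 0.006], [0, 0, 0]]
    - [255, [0, 0, 0.006], [0, 0, 0]]

```text
clock: 9.72
tcp_pos: [0.5459, -0.267, 0.1423]
tool_rot: [3.142, 0.0, -0.712]
force: [0.9, 0.2, -3.6]
grip_width: 0.103
```

```bash
python3 -c "
from h import *
show()"
```

```text
t 9.725 tcp [ 0.5459 -0.267   0.1423] rot [ 3.1415e+00  3.0000e-04 -7.1200e-01] F [ 0.9  0.2 -3.6] M [ 0.28 -0.03  0.02] g 0.103
```

Request:
play_rows:
  increments:
    - [255, [0, 0, 0.002], [0, 0, 0]]
    - [255, [0, 0, 0.004], [0, 0, 0]]
    - [255, [0, 0, 0.006], [0, 0, 0]]
    - [255, [0, 0, 0.006], [0, 0, 0]]

```text
clock: 10.22
tcp_pos: [0.5458, -0.267, 0.1361]
tool_rot: [3.142, 0.0, -0.712]
force: [0.3, 1.3, -4.0]
grip_width: 0.105
```

```bash
python3 -c "
from meas import *
meas('a9')
c=load('a9scene.png');im=c['frame'][130:240,200:320,::-1]; cv2.imwrite('pics/s9c.png',cv2.resize(im,None,fx=5,fy=5,interpolation=cv2.INTER_CUBIC))
c=load('a9top.png');im=c['frame'][150:240,180:290,::-1]; cv2.imwrite('pics/t9c.png',cv2.resize(im,None,fx=5,fy=5,interpolation=cv2.INTER_CUBIC))"
```

```text
t 10.225 tcp [ 0.5458 -0.267   0.1361] rot [ 3.1415e+00  4.0000e-04 -7.1210e-01] F [ 0.3  1.3 -4. ] M [ 0.3  -0.12 -0.05] g 0.105
wrist off [0.0013 0.0002] ztop-med 0.0955 exp 0.0956
top off [-0.0004 -0.002 ] ztop-med 0.0955 exp 0.0956
  arm lateral vs dowel mid 0.001 36 rect ((503.8154296875, -280.9239196777344), (21.76275062561035, 12.282136917114258), 85.40991973876953)
scene off [ 0.0004 -0.0001] ztop-med 0.0954 exp 0.0956
  arm lateral vs dowel mid 0.0001 27 rect ((505.61785888671875, -282.1040344238281), (17.350292205810547, 13.71276569366455), 69.968505859375)
```

View pics/s9c.png

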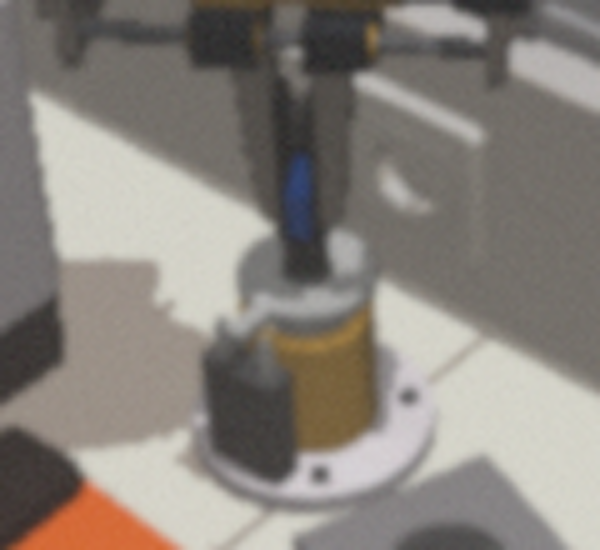

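View pics/t9c.png

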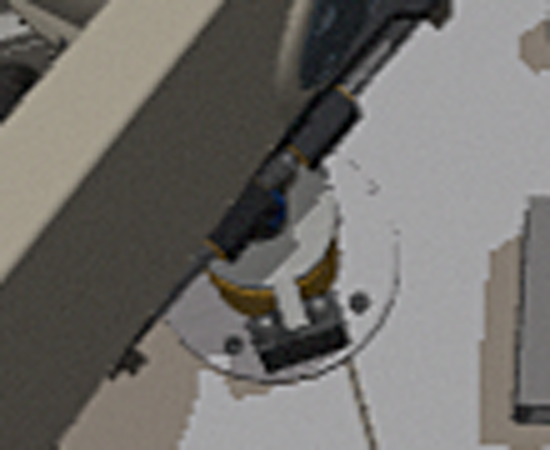

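The arm is entering between the two dowels, which show at (265,322) and (320,300) in the top crop. I keep going down.

Request:
play_rows:
  increments:
    - [255, [0, 0, 0.002], [0, 0, 0]]
    - [255, [0, 0, 0.004], [0, 0, 0]]
    - [255, [0, 0, 0.006], [0, 0, 0]]
    - [255, [0, 0, 0.008], [0, 0, 0]]
    - [255, [0, 0, 0.009], [0, 0, 0]]

```text
clock: 11.0
tcp_pos: [0.546, -0.2671, 0.1274]
tool_rot: [3.142, -0.0, -0.712]
force: [-0.4, 1.8, 0.2]
grip_width: 0.107
```

```bash
python3 -c "
from h import *
show()"
```

```text
t 11.0 tcp [ 0.546  -0.2671  0.1274] rot [ 3.1416 -0.     -0.712 ] F [-0.4  1.8  0.2] M [0.37 0.21 0.02] g 0.107
```

Request:
play_rows:
  increments:
    - [255, [0, 0, 0.001], [0, 0, 0]]
    - [255, [0, 0, 0.001], [0, 0, 0]]
    - [255, [0, 0, 0.001], [0, 0, 0]]

```text
clock: 11.38
tcp_pos: [0.5459, -0.2671, 0.1264]
tool_rot: [3.142, 0.0, -0.712]
force: [-0.4, 1.0, -2.2]
grip_width: 0.104
```

```bash
python3 -c "
from meas import *
meas('b1')"
```

```text
t 11.375 tcp [ 0.5459 -0.2671  0.1264] rot [ 3.1415e+00  2.0000e-04 -7.1200e-01] F [-0.4  1.  -2.2] M [ 0.28 -0.01  0.01] g 0.104
wrist off [0.0013 0.    ] ztop-med 0.0858 exp 0.0859
top off [-0.0007 -0.0015] ztop-med 0.0857 exp 0.0859
  arm lateral vs dowel mid 0.0009 51 rect ((503.19854736328125, -280.72564697265625), (12.413259506225586, 28.95005226135254), 15.316731452941895)
scene off [ 0.0005 -0.0003] ztop-med 0.0855 exp 0.0859
  arm lateral vs dowel mid 0.0014 54 rect ((504.81036376953125, -285.0091552734375), (12.442394256591797, 28.154029846191406), 32.417179107666016)
```

Request:
play_rows:
  increments:
    - [255, [0, 0, 0.0005], [0, 0, 0]]
    - [255, [0, 0, 0.001], [0, 0, 0]]
    - [255, [0, 0, 0.0015], [0, 0, 0]]
    - [255, [0, 0, 0.0015], [0, 0, 0]]

```text
clock: 12.02
tcp_pos: [0.546, -0.2671, 0.1251]
tool_rot: [-3.142, -0.0, -0.712]
force: [-1.2, 0.9, -0.1]
grip_width: 0.108
```

```bash
python3 -c "
from h import *
show()"
```

```text
t 12.025 tcp [ 0.546  -0.2671  0.1251] rot [-3.1416e+00 -1.0000e-04 -7.1200e-01] F [-1.2  0.9 -0.1] M [0.38 0.17 0.02] g 0.108
```

Request:
play_rows:
  increments:
    - [255, [0, 0, 0.0005], [0, 0, 0]]
    - [255, [0, 0, 0.0007], [0, 0, 0]]
    - [255, [0, 0, 0.0007], [0, 0, 0]]

```text
clock: 12.4
tcp_pos: [0.546, -0.2671, 0.1245]
tool_rot: [-3.142, -0.0, -0.712]
force: [-1.7, 2.0, 2.3]
grip_width: 0.106
```

```bash
python3 -c "
from h import *
show()"
```

```text
t 12.4 tcp [ 0.546  -0.2671  0.1245] rot [-3.1416e+00 -1.0000e-04 -7.1200e-01] F [-1.7  2.   2.3] M [0.46 0.34 0.01] g 0.106
```

Request:
play_rows:
  increments:
    - [255, [0, 0, 0.0003], [0, 0, 0]]
    - [255, [0, 0, 0.0005], [0, 0, 0]]
    - [255, [0, 0, 0.0005], [0, 0, 0]]

```text
clock: 12.78
tcp_pos: [0.546, -0.2671, 0.1245]
tool_rot: [-3.141, -0.0, -0.712]
force: [-2.4, 3.6, 7.3]
grip_width: 0.107
```

```bash
python3 -c "
from meas import *
meas('b2')"
```

```text
t 12.775 tcp [ 0.546  -0.2671  0.1245] rot [-3.1415e+00 -2.0000e-04 -7.1200e-01] F [-2.4  3.6  7.3] M [0.61 0.59 0.04] g 0.107
wrist off [0.0013 0.0001] ztop-med 0.0839 exp 0.084
top off [ 0.0003 -0.0012] ztop-med 0.084 exp 0.084
  arm lateral vs dowel mid -0.0002 48 rect ((503.494873046875, -280.2096862792969), (13.089637756347656, 27.59975814819336), 10.252994537353516)
scene off [ 0.0006 -0.0001] ztop-med 0.0838 exp 0.084
  arm lateral vs dowel mid 0.0005 50 rect ((503.9820556640625, -284.9656066894531), (11.82421588897705, 28.487720489501953), 16.561405181884766)
```

The gauge is seated: flange top at z=0.084 in all three views, force climbing, no further travel. I turn clockwise now.

Request:
play_rows:
  increments:
    - [255, [0, 0, 0], [0, 0, 0.1]]
    - [255, [0, 0, 0], [0, 0, 0.2]]
    - [255, [0, 0, 0], [0, 0, 0.3]]
    - [255, [0, 0, 0], [0, 0, 0.4]]
    - [255, [0, 0, 0], [0, 0, 0.45]]

```text
clock: 13.55
tcp_pos: [0.5463, -0.2674, 0.1245]
tool_rot: [-3.141, -0.001, -1.164]
force: [-2.0, 2.3, 6.2]
grip_width: 0.103
```

```bash
python3 -c "
from h import *
s=show(); print(s['joints'].round(3))"
```

```text
t 13.55 tcp [ 0.5463 -0.2674  0.1245] rot [-3.1411e+00 -8.0000e-04 -1.1643e+00] F [-2.   2.3  6.2] M [0.43 0.42 0.1 ] g 0.103
[-0.458  0.437  1.756 -0.     0.947  0.707]
```

Request:
play_rows:
  increments:
    - [255, [0, 0, 0], [0, 0, 0.05]]
    - [255, [0, 0, 0], [0, 0, 0.1]]
    - [255, [0, 0, 0], [0, 0, 0.15]]
    - [255, [0, 0, 0], [0, 0, 0.2]]
    - [255, [0, 0, 0], [0, 0, 0.2]]

```text
clock: 14.18
tcp_pos: [0.5463, -0.2675, 0.1245]
tool_rot: [-3.141, -0.001, -1.363]
force: [-1.5, 1.8, 5.2]
grip_width: 0.103
```

```bash
python3 -c "
from h import *
s=show()"
```

```text
t 14.175 tcp [ 0.5463 -0.2675  0.1245] rot [-3.1409e+00 -9.0000e-04 -1.3627e+00] F [-1.5  1.8  5.2] M [0.26 0.46 0.01] g 0.103
```

Request:
play_rows:
  increments:
    - [255, [0, 0, 0], [0, 0, 0.03]]
    - [255, [0, 0, 0], [0, 0, 0.05]]
    - [255, [0, 0, 0], [0, 0, 0.05]]

```text
clock: 14.55
tcp_pos: [0.5463, -0.2675, 0.1245]
tool_rot: [-3.141, -0.001, -1.412]
force: [-2.1, 0.6, 5.8]
grip_width: 0.101
```

```bash
python3 -c "
from h import *
s=show()"
```

```text
t 14.55 tcp [ 0.5463 -0.2675  0.1245] rot [-3.1409e+00 -1.0000e-03 -1.4121e+00] F [-2.1  0.6  5.8] M [ 0.21  0.47 -0.04] g 0.101
```

Request:
play_rows:
  increments:
    - [255, [0, 0, 0], [0, 0, 0.03]]
    - [255, [0, 0, 0], [0, 0, 0.05]]
    - [255, [0, 0, 0], [0, 0, 0.05]]

```text
clock: 14.92
tcp_pos: [0.5463, -0.2676, 0.1245]
tool_rot: [-3.141, -0.001, -1.462]
force: [-2.6, 1.8, 5.5]
grip_width: 0.105
```

```bash
python3 -c "
from h import *
s=show()"
```

```text
t 14.925 tcp [ 0.5463 -0.2676  0.1245] rot [-3.1408e+00 -1.0000e-03 -1.4622e+00] F [-2.6  1.8  5.5] M [0.21 0.41 0.02] g 0.105
```

Request:
play_rows:
  increments:
    - [255, [0, 0, 0], [0, 0, 0.03]]
    - [255, [0, 0, 0], [0, 0, 0.05]]
    - [255, [0, 0, 0], [0, 0, 0.05]]

```text
clock: 15.3
tcp_pos: [0.5463, -0.2676, 0.1245]
tool_rot: [-3.141, -0.001, -1.512]
force: [-1.1, 0.4, 5.5]
grip_width: 0.104
```

```bash
python3 -c "
from h import *
s=show()"
```

```text
t 15.3 tcp [ 0.5463 -0.2676  0.1245] rot [-3.1407e+00 -1.0000e-03 -1.5122e+00] F [-1.1  0.4  5.5] M [ 0.25  0.36 -0.  ] g 0.104
```

Request:
play_rows:
  increments:
    - [255, [0, 0, 0], [0, 0, 0.03]]
    - [255, [0, 0, 0], [0, 0, 0.05]]
    - [255, [0, 0, 0], [0, 0, 0.05]]

```text
clock: 15.68
tcp_pos: [0.5463, -0.2676, 0.1245]
tool_rot: [-3.141, -0.001, -1.562]
force: [-1.6, 0.1, 5.0]
grip_width: 0.105
```

```bash
python3 -c "
from h import *
s=show()"
```

```text
t 15.675 tcp [ 0.5463 -0.2676  0.1245] rot [-3.1407e+00 -1.0000e-03 -1.5622e+00] F [-1.6  0.1  5. ] M [0.13 0.41 0.02] g 0.105
```

Request:
play_rows:
  increments:
    - [255, [0, 0, 0], [0, 0, 0.03]]
    - [255, [0, 0, 0], [0, 0, 0.05]]
    - [255, [0, 0, 0], [0, 0, 0.05]]

```text
clock: 16.05
tcp_pos: [0.5464, -0.2677, 0.1245]
tool_rot: [-3.141, -0.001, -1.612]
force: [-2.2, 0.1, 5.0]
grip_width: 0.105
```

```bash
python3 -c "
from h import *
s=show()"
```

```text
t 16.05 tcp [ 0.5464 -0.2677  0.1245] rot [-3.1406e+00 -1.1000e-03 -1.6121e+00] F [-2.2  0.1  5. ] M [ 0.13  0.47 -0.  ] g 0.105
```

```bash
python3 -c "
from meas import *
meas('b3')
c=load('b3scene.png');im=c['frame'][130:240,200:320,::-1]; cv2.imwrite('pics/sb3.png',cv2.resize(im,None,fx=5,fy=5,interpolation=cv2.INTER_CUBIC))"
```

```text
t 16.05 tcp [ 0.5464 -0.2677  0.1245] rot [-3.1406e+00 -1.1000e-03 -1.6121e+00] F [-2.2  0.1  5. ] M [ 0.13  0.47 -0.  ] g 0.105
wrist off [ 0.0017 -0.0004] ztop-med 0.0839 exp 0.084
top off [ 0.0009 -0.0016] ztop-med 0.0841 exp 0.084
  arm lateral vs dowel mid 0.001 47 rect ((503.7782287597656, -280.51458740234375), (12.779584884643555, 28.520830154418945), 9.039332389831543)
scene off [ 0.0005 -0.0006] ztop-med 0.0838 exp 0.084
  arm lateral vs dowel mid 0.0011 51 rect ((504.1840515136719, -285.42254638671875), (11.626890182495117, 28.8638858795166), 12.610404968261719)
```

View pics/sb3.png

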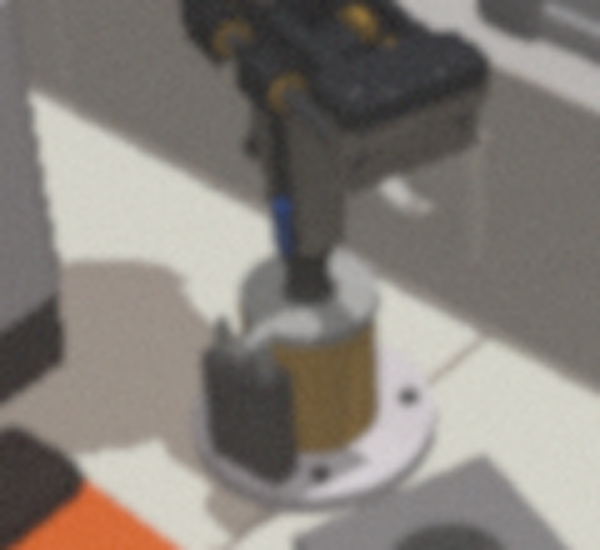

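View pics/b3wrist.png

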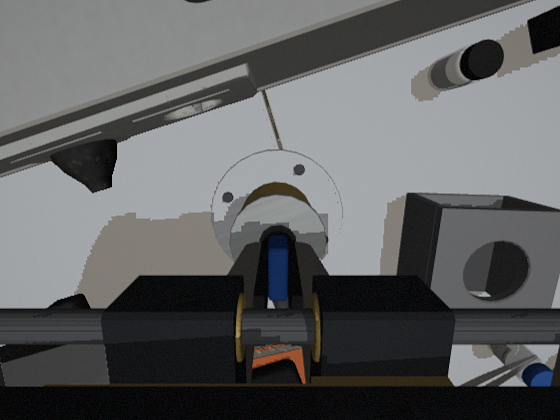

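The flange is still seated, the arm is between the dowels and the wing follows the jaws. I continue in small steps.

Request:
play_rows:
  increments:
    - [255, [0, 0, 0], [0, 0, 0.03]]
    - [255, [0, 0, 0], [0, 0, 0.04]]
    - [255, [0, 0, 0], [0, 0, 0.04]]

```text
clock: 16.58
tcp_pos: [0.5464, -0.2677, 0.1245]
tool_rot: [-3.141, -0.001, -1.652]
force: [-1.6, 1.0, 6.1]
grip_width: 0.104
```

```bash
python3 -c "
from h import *
s=show()"
```

```text
t 16.575 tcp [ 0.5464 -0.2677  0.1245] rot [-3.1406e+00 -1.1000e-03 -1.6519e+00] F [-1.6  1.   6.1] M [0.14 0.44 0.01] g 0.104
```

Request:
play_rows:
  increments:
    - [255, [0, 0, 0], [0, 0, 0.03]]
    - [255, [0, 0, 0], [0, 0, 0.04]]
    - [255, [0, 0, 0], [0, 0, 0.04]]

```text
clock: 16.95
tcp_pos: [0.5463, -0.2677, 0.1245]
tool_rot: [-3.141, -0.001, -1.692]
force: [-2.4, 0.2, 4.6]
grip_width: 0.101
```

```bash
python3 -c "
from h import *
s=show()"
```

```text
t 16.95 tcp [ 0.5463 -0.2677  0.1245] rot [-3.1406e+00 -1.1000e-03 -1.6919e+00] F [-2.4  0.2  4.6] M [0.1  0.42 0.01] g 0.101
```

Request:
play_rows:
  increments:
    - [255, [0, 0, 0], [0, 0, 0.03]]
    - [255, [0, 0, 0], [0, 0, 0.04]]
    - [255, [0, 0, 0], [0, 0, 0.04]]

```text
clock: 17.32
tcp_pos: [0.5463, -0.2678, 0.1245]
tool_rot: [-3.14, -0.001, -1.732]
force: [-3.1, 0.0, 5.0]
grip_width: 0.106
```

```bash
python3 -c "
from h import *
s=show()"
```

```text
t 17.325 tcp [ 0.5463 -0.2678  0.1245] rot [-3.1405e+00 -1.1000e-03 -1.7319e+00] F [-3.1  0.   5. ] M [ 0.11  0.49 -0.  ] g 0.106
```

Request:
play_rows:
  increments:
    - [255, [0, 0, 0], [0, 0, 0.01]]
    - [255, [0, 0, 0], [0, 0, 0.02]]
    - [255, [0, 0, 0], [0, 0, 0.02]]

```text
clock: 17.7
tcp_pos: [0.5463, -0.2678, 0.1245]
tool_rot: [-3.141, -0.001, -1.752]
force: [-2.7, -0.8, 5.3]
grip_width: 0.102
```

```bash
python3 -c "
from h import *
s=show();print(s['joint_efforts'][5])"
```

```text
t 17.7 tcp [ 0.5463 -0.2678  0.1245] rot [-3.1405e+00 -1.1000e-03 -1.7520e+00] F [-2.7 -0.8  5.3] M [ 0.08  0.48 -0.  ] g 0.102
0.07965192664414644
```

Request:
play_rows:
  increments:
    - [255, [0, 0, 0], [0, 0, 0.01]]
    - [255, [0, 0, 0], [0, 0, 0.02]]
    - [255, [0, 0, 0], [0, 0, 0.02]]

```text
clock: 18.08
tcp_pos: [0.5463, -0.2678, 0.1245]
tool_rot: [-3.141, -0.001, -1.772]
force: [-2.4, 0.6, 5.3]
grip_width: 0.106
```

```bash
python3 -c "
from h import *
s=show();print(s['joint_efforts'][5])"
```

```text
t 18.075 tcp [ 0.5463 -0.2678  0.1245] rot [-3.1405e+00 -1.1000e-03 -1.7718e+00] F [-2.4  0.6  5.3] M [ 0.07  0.46 -0.03] g 0.106
0.08028542390093207
```

Request:
play_rows:
  increments:
    - [255, [0, 0, 0], [0, 0, 0.01]]
    - [255, [0, 0, 0], [0, 0, 0.02]]
    - [255, [0, 0, 0], [0, 0, 0.02]]

```text
clock: 18.45
tcp_pos: [0.5463, -0.2678, 0.1245]
tool_rot: [-3.14, -0.001, -1.792]
force: [-2.3, -0.1, 5.2]
grip_width: 0.103
```

```bash
python3 -c "
from h import *
s=show();print(s['joint_efforts'][5])"
```

```text
t 18.45 tcp [ 0.5463 -0.2678  0.1245] rot [-3.1404e+00 -1.1000e-03 -1.7919e+00] F [-2.3 -0.1  5.2] M [0.02 0.44 0.06] g 0.103
0.08085088105872273
```

Request:
play_rows:
  increments:
    - [255, [0, 0, 0], [0, 0, 0.01]]
    - [255, [0, 0, 0], [0, 0, 0.02]]
    - [255, [0, 0, 0], [0, 0, 0.02]]

```text
clock: 18.82
tcp_pos: [0.5463, -0.2678, 0.1245]
tool_rot: [-3.14, -0.001, -1.812]
force: [-1.6, 0.3, 5.2]
grip_width: 0.102
```

```bash
python3 -c "
from h import *
s=show();print(s['joint_efforts'][5])"
```

```text
t 18.825 tcp [ 0.5463 -0.2678  0.1245] rot [-3.1404e+00 -1.1000e-03 -1.8119e+00] F [-1.6  0.3  5.2] M [0.02 0.43 0.01] g 0.102
0.08144006598740816
```

Request:
play_rows:
  increments:
    - [255, [0, 0, 0], [0, 0, 0.01]]
    - [255, [0, 0, 0], [0, 0, 0.02]]
    - [255, [0, 0, 0], [0, 0, 0.02]]

```text
clock: 19.2
tcp_pos: [0.5463, -0.2679, 0.1245]
tool_rot: [-3.14, -0.001, -1.832]
force: [-3.5, -0.7, 5.7]
grip_width: 0.107
```

```bash
python3 -c "
from h import *
s=show();print(s['joint_efforts'][5])"
```

```text
t 19.2 tcp [ 0.5463 -0.2679  0.1245] rot [-3.1404e+00 -1.1000e-03 -1.8319e+00] F [-3.5 -0.7  5.7] M [0.   0.51 0.03] g 0.107
0.08202891563996673
```

Request:
play_rows:
  increments:
    - [255, [0, 0, 0], [0, 0, 0.01]]
    - [255, [0, 0, 0], [0, 0, 0.02]]
    - [255, [0, 0, 0], [0, 0, 0.02]]

```text
clock: 19.58
tcp_pos: [0.5463, -0.2678, 0.1245]
tool_rot: [-3.14, -0.001, -1.852]
force: [-2.6, -0.7, 6.3]
grip_width: 0.106
```

```bash
python3 -c "
from h import *
s=show();print(s['joint_efforts'][5])"
```

```text
t 19.575 tcp [ 0.5463 -0.2678  0.1245] rot [-3.1403e+00 -1.1000e-03 -1.8519e+00] F [-2.6 -0.7  6.3] M [-0.04  0.44  0.11] g 0.106
0.08264882722869515
```

Request:
play_rows:
  increments:
    - [255, [0, 0, 0], [0, 0, 0.01]]
    - [255, [0, 0, 0], [0, 0, 0.02]]
    - [255, [0, 0, 0], [0, 0, 0.02]]

```text
clock: 19.95
tcp_pos: [0.5464, -0.2678, 0.1245]
tool_rot: [-3.14, -0.001, -1.872]
force: [-2.7, -0.4, 4.6]
grip_width: 0.104
```

```bash
python3 -c "
from h import *
s=show();print(s['joint_efforts'][5])"
```

```text
t 19.95 tcp [ 0.5464 -0.2678  0.1245] rot [-3.1403e+00 -1.0000e-03 -1.8717e+00] F [-2.7 -0.4  4.6] M [0.09 0.49 0.17] g 0.104
0.18272268120199442
```

Request:
play_rows:
  increments:
    - [255, [0, 0, 0], [0, 0, 0.01]]
    - [255, [0, 0, 0], [0, 0, 0.02]]
    - [255, [0, 0, 0], [0, 0, 0.02]]

```text
clock: 20.32
tcp_pos: [0.5464, -0.2678, 0.1245]
tool_rot: [-3.14, -0.001, -1.892]
force: [-1.6, -0.4, 5.6]
grip_width: 0.107
```

```bash
python3 -c "
from h import *
s=show();print(s['joint_efforts'][5])"
```

```text
t 20.325 tcp [ 0.5464 -0.2678  0.1245] rot [-3.1403e+00 -9.0000e-04 -1.8917e+00] F [-1.6 -0.4  5.6] M [0.08 0.47 0.12] g 0.107
0.20035159774124622
```

Request:
play_rows:
  increments:
    - [255, [0, 0, 0], [0, 0, 0.01]]
    - [255, [0, 0, 0], [0, 0, 0.02]]
    - [255, [0, 0, 0], [0, 0, 0.02]]

```text
clock: 20.7
tcp_pos: [0.5464, -0.2677, 0.1245]
tool_rot: [-3.14, -0.001, -1.912]
force: [-1.2, 1.2, 4.2]
grip_width: 0.1
```

```bash
python3 -c "
from h import *
s=show();print(s['joint_efforts'][5])"
```

```text
t 20.7 tcp [ 0.5464 -0.2677  0.1245] rot [-3.1402e+00 -9.0000e-04 -1.9116e+00] F [-1.2  1.2  4.2] M [0.13 0.4  0.06] g 0.1
0.21092930808663368
```

```bash
python3 -c "
from meas import *
meas('b4',('top','scene'))"
```

```text
t 20.7 tcp [ 0.5464 -0.2677  0.1245] rot [-3.1402e+00 -9.0000e-04 -1.9116e+00] F [-1.2  1.2  4.2] M [0.13 0.4  0.06] g 0.1
top off [-0.0014 -0.0035] ztop-med 0.084 exp 0.084
  arm lateral vs dowel mid -0.0 45 rect ((503.6239013671875, -280.54852294921875), (12.007562637329102, 28.988012313842773), 14.275390625)
scene off [0.0008 0.0002] ztop-med 0.0836 exp 0.084
  arm lateral vs dowel mid 0.0002 49 rect ((504.55218505859375, -284.9910888671875), (12.16540813446045, 27.55451011657715), 13.468778610229492)
```

Request:
play_rows:
  increments:
    - [255, [0, 0, 0], [0, 0, 0.01]]
    - [255, [0, 0, 0], [0, 0, 0.015]]
    - [255, [0, 0, 0], [0, 0, 0.015]]

```text
clock: 21.18
tcp_pos: [0.5464, -0.2677, 0.1245]
tool_rot: [-3.14, -0.001, -1.927]
force: [-1.7, -0.1, 5.6]
grip_width: 0.107
```

```bash
python3 -c "
from h import *
s=show();print(s['joint_efforts'][5])"
```

```text
t 21.175 tcp [ 0.5464 -0.2677  0.1245] rot [-3.1401e+00 -8.0000e-04 -1.9266e+00] F [-1.7 -0.1  5.6] M [0.18 0.42 0.17] g 0.107
0.19567628391087055
```

Request:
play_rows:
  increments:
    - [255, [0, 0, 0], [0, 0, 0.01]]
    - [255, [0, 0, 0], [0, 0, 0.015]]
    - [255, [0, 0, 0], [0, 0, 0.015]]

```text
clock: 21.55
tcp_pos: [0.5465, -0.2678, 0.1245]
tool_rot: [-3.14, -0.001, -1.941]
force: [-1.9, -0.7, 4.7]
grip_width: 0.103
```

```bash
python3 -c "
from h import *
s=show();print(s['joint_efforts'][5])"
```

```text
t 21.55 tcp [ 0.5465 -0.2678  0.1245] rot [-3.1401e+00 -9.0000e-04 -1.9413e+00] F [-1.9 -0.7  4.7] M [0.09 0.41 0.34] g 0.103
0.36412088200449944
```

Request:
play_rows:
  increments:
    - [255, [0, 0, 0], [0, 0, 0.01]]
    - [255, [0, 0, 0], [0, 0, 0.01]]

```text
clock: 21.8
tcp_pos: [0.5465, -0.2678, 0.1245]
tool_rot: [-3.14, -0.001, -1.951]
force: [-1.0, -0.3, 5.7]
grip_width: 0.103
```

```bash
python3 -c "
from h import *
s=show();print(s['joint_efforts'][5])"
```

```text
t 21.8 tcp [ 0.5465 -0.2678  0.1245] rot [-3.1400e+00 -1.1000e-03 -1.9511e+00] F [-1.  -0.3  5.7] M [0.06 0.35 0.5 ] g 0.103
0.5393720045685768
```

Request:
play_rows:
  increments:
    - [255, [0, 0, 0], [0, 0, 0.01]]
    - [255, [0, 0, 0], [0, 0, 0.01]]

```text
clock: 22.05
tcp_pos: [0.5465, -0.2679, 0.1245]
tool_rot: [-3.14, -0.001, -1.961]
force: [-2.3, -1.1, 4.3]
grip_width: 0.101
```

```bash
python3 -c "
from h import *
s=show();print(s['joint_efforts'][5])"
```

```text
t 22.05 tcp [ 0.5465 -0.2679  0.1245] rot [-3.1400e+00 -1.2000e-03 -1.9608e+00] F [-2.3 -1.1  4.3] M [0.09 0.35 0.61] g 0.101
0.6485211476683617
```

The torque reached about 0.6 N m at the wrist, roughly 12 N on the dowel and a bit more than I wanted. The lock is firm, so I ease back the elastic wind-up only, then check.

Request:
play_rows:
  increments:
    - [255, [0, 0, 0], [0, 0, -0.02]]
    - [255, [0, 0, 0], [0, 0, -0.035]]
    - [255, [0, 0, 0], [0, 0, -0.035]]

```text
clock: 22.42
tcp_pos: [0.5464, -0.2678, 0.1245]
tool_rot: [-3.14, -0.001, -1.927]
force: [-2.2, 1.1, 5.8]
grip_width: 0.106
```

```bash
python3 -c "
from meas import *
print(robot.read_state()['joint_efforts'][5])
meas('b5',('top','scene'))"
```

```text
-0.08499176474288106
t 22.425 tcp [ 0.5464 -0.2678  0.1245] rot [-3.1401e+00 -9.0000e-04 -1.9266e+00] F [-2.2  1.1  5.8] M [0.07 0.38 0.  ] g 0.106
top off [-0.0013 -0.004 ] ztop-med 0.0839 exp 0.084
  arm lateral vs dowel mid -0.0012 44 rect ((503.1289367675781, -280.0286560058594), (11.89495849609375, 27.942068099975586), 17.72519302368164)
scene off [ 0.0004 -0.0001] ztop-med 0.0837 exp 0.084
  arm lateral vs dowel mid 0.0005 47 rect ((503.9081726074219, -285.69940185546875), (11.589523315429688, 27.6732177734375), 10.488258361816406)
```

Request:
play_rows:
  increments:
    - [255, [0, 0, 0], [0, 0, 0.01]]
    - [255, [0, 0, 0], [0, 0, 0.017]]
    - [255, [0, 0, 0], [0, 0, 0.017]]

```text
clock: 22.9
tcp_pos: [0.5464, -0.2679, 0.1245]
tool_rot: [-3.14, -0.001, -1.943]
force: [-1.5, -1.0, 5.1]
grip_width: 0.11
```

```bash
python3 -c "
from h import *
s=show();print(s['joint_efforts'][5])"
```

```text
t 22.9 tcp [ 0.5464 -0.2679  0.1245] rot [-3.1400e+00 -1.0000e-03 -1.9434e+00] F [-1.5 -1.   5.1] M [0.01 0.39 0.38] g 0.11
0.363257322460413
```

The torque rises along the same curve (0.36 N m), so the lock is holding. I ease the arm off a little and draw out.

Request:
play_rows:
  increments:
    - [255, [0, 0, 0], [0, 0, -0.012]]
    - [255, [0, 0, -0.002], [0, 0, -0.012]]
    - [255, [0, 0, -0.005], [0, 0, -0.012]]
    - [255, [0, 0, -0.008], [0, 0, -0.012]]
    - [255, [0, 0, -0.012], [0, 0, -0.012]]

```text
clock: 23.52
tcp_pos: [0.546, -0.2672, 0.136]
tool_rot: [3.142, -0.0, -1.932]
force: [0.4, -3.0, -5.1]
grip_width: 0.104
```

```bash
python3 -c "
from h import *
s=show();print(s['joint_efforts'][5])"
```

```text
t 23.525 tcp [ 0.546  -0.2672  0.136 ] rot [ 3.1416e+00 -1.0000e-04 -1.9322e+00] F [ 0.4 -3.  -5.1] M [-0.64 -0.16 -0.01] g 0.104
-0.009333692723885179
```

Request:
play_rows:
  increments:
    - [255, [0, 0, -0.005], [0, 0, 0]]
    - [255, [0, 0, -0.01], [0, 0, 0]]
    - [255, [0, 0, -0.016], [0, 0, 0]]
    - [255, [0, 0, -0.023], [0, 0, 0]]
    - [255, [0, 0, -0.03], [0, 0, 0]]

```text
clock: 24.15
tcp_pos: [0.5459, -0.2666, 0.1665]
tool_rot: [3.141, 0.001, -1.932]
force: [-0.4, -0.8, -4.0]
grip_width: 0.106
```

```bash
python3 -c "
from h import *
s=show()"
```

```text
t 24.15 tcp [ 0.5459 -0.2666  0.1665] rot [ 3.1411e+00  6.0000e-04 -1.9321e+00] F [-0.4 -0.8 -4. ] M [ 0.08  0.04 -0.01] g 0.106
```

Request:
play_rows:
  increments:
    - [255, [0, 0, -0.01], [0, 0, 0]]
    - [255, [0, 0, -0.025], [0, 0, 0]]
    - [255, [0, 0, -0.045], [0, 0, 0]]
    - [255, [0, 0, -0.065], [0, 0, 0]]
    - [255, [0, 0, -0.07], [0, 0, 0]]

```text
clock: 24.78
tcp_pos: [0.5468, -0.2674, 0.238]
tool_rot: [-3.139, -0.0, -1.932]
force: [0.8, 0.0, -2.9]
grip_width: 0.107
```

```bash
python3 -c "
from h import *
s=show(); c=snap('scene','s10.png');im=c['frame'][90:220,200:340,::-1]; cv2.imwrite('pics/s10c.png',cv2.resize(im,None,fx=5,fy=4.5*5/4.5,interpolation=cv2.INTER_CUBIC)[:600]);snap('wrist','w10.png')"
```

```text
t 24.775 tcp [ 0.5468 -0.2674  0.238 ] rot [-3.1387e+00 -2.0000e-04 -1.9321e+00] F [ 0.8  0.  -2.9] M [ 0.02 -0.01  0.01] g 0.107
```

View pics/s10c.png

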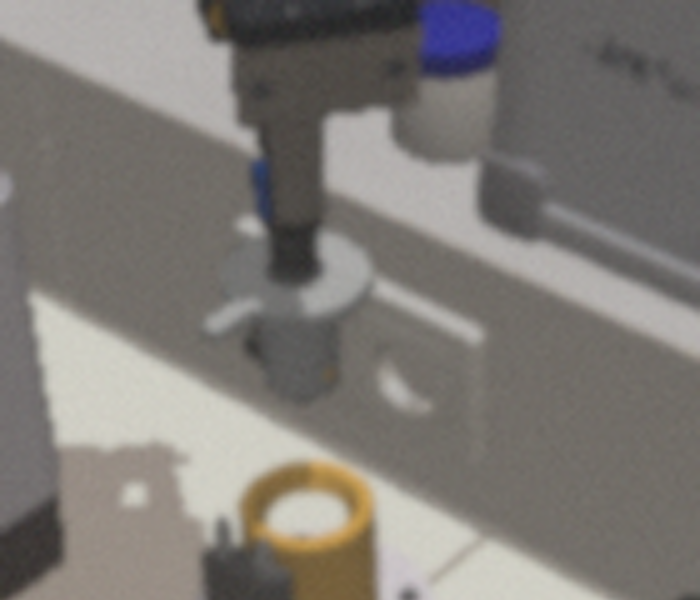

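The gauge is clear of the bushing at about 113 mm up, with the plunger barely protruding. I carry it back over the stand.

```bash
python3 -c "
from h import *
s=show(); go(.513,-.4215,.236,-1.932)"
```

```text
t 24.875 tcp [ 0.5462 -0.2672  0.2366] rot [-3.1405 -0.     -1.932 ] F [-0.2 -1.  -4.1] M [ 0.09 -0.04 -0.  ] g 0.105
tool shift [ 0.1561 -0.0235  0.0006] az 0.0
```

Request:
play_rows:
  increments:
    - [255, [0.03, -0.005, 0], [0, 0, 0]]
    - [255, [0.07, -0.011, 0], [0, 0, 0]]
    - [255, [0.115, -0.018, 0], [0, 0, 0]]
    - [255, [0.145, -0.022, 0], [0, 0, 0]]
    - [255, [0.156, -0.0235, 0], [0, 0, 0]]

```text
clock: 25.5
tcp_pos: [0.5118, -0.4224, 0.2347]
tool_rot: [3.14, 0.0, -1.934]
force: [0.5, 0.4, -3.2]
grip_width: 0.108
```

Request:
play_rows:
  increments:
    - [255, [0, 0, 0.025], [0, 0, 0]]
    - [255, [0, 0, 0.045], [0, 0, 0]]
    - [255, [0, 0, 0.05], [0, 0, 0]]
    - [255, [0, 0, 0.05], [0, 0, 0]]

```text
clock: 26.0
tcp_pos: [0.513, -0.4209, 0.1856]
tool_rot: [3.141, 0.0, -1.931]
force: [0.9, -0.2, -1.8]
grip_width: 0.106
```

Run:
```python
from meas import *
s=show(); zt=s['tcp_pos'][2]-.0405
# plate refs at start: wrist (.5128,-.4211) top (.5107,-.4210) scene (.5107,-.4238)
for n,cx in(('wrist',(.5128,-.4211)),('top',(.5107,-.4210)),('scene',(.5107,-.4238))):
    cx=np.array(cx); c=snap(n,'c1'+n+'.png');P=cloud(c);x,y,z=[P[...,i] for i in range(3)]
    fl=(c['range_z']>0)&(abs(z-zt)<.0045)&(np.hypot(x-cx[0],y-cx[1])<.034); q=P[fl][:,:2]
    print(n,fl.sum(),(circ(cv2.convexHull(q.astype(np.float32))[:,0],.0305)-cx).round(4),np.median(z[fl]),zt)
    im=c['frame'][150:290,200:380,::-1]; cv2.imwrite('pics/c1%sc.png'%n,cv2.resize(im,None,fx=4,fy=4,interpolation=cv2.INTER_CUBIC))
```

```text
t 26.0 tcp [ 0.513  -0.4209  0.1856] rot [ 3.1410e+00  3.0000e-04 -1.9314e+00] F [ 0.9 -0.2 -1.8] M [0.05 0.03 0.02] g 0.106
wrist 3829 [0.0019 0.0001] 0.14490666760496776 0.14514876632025933
top 340 [-0.0002  0.0004] 0.14562365499431074 0.14514876632025933
scene 542 [ 0.001  -0.0011] 0.14592528043734249 0.14514876632025933
```

View pics/c1scenec.png

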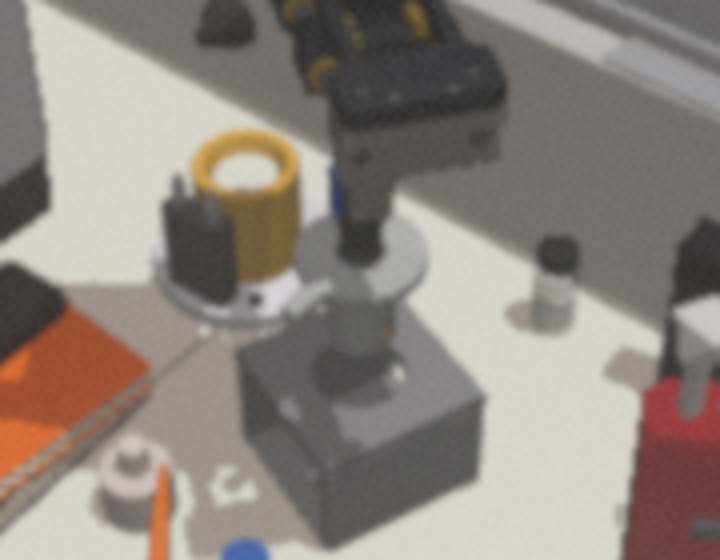

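View pics/c1topc.png

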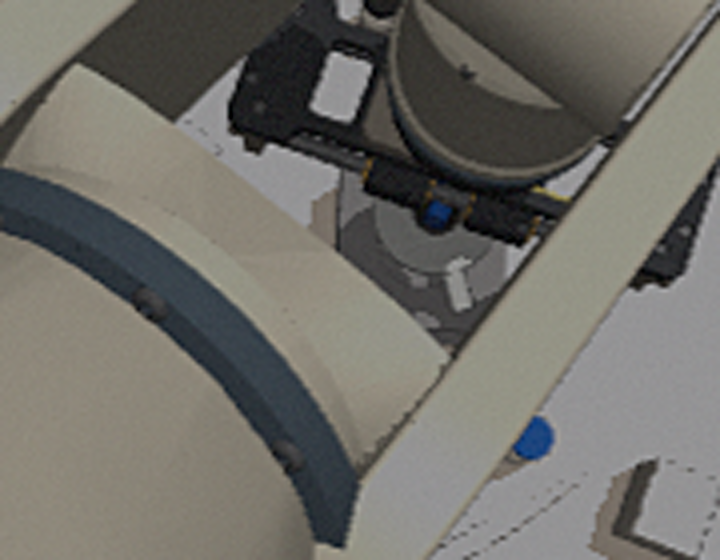

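The gauge is centred over the hole within 2 mm, so I lower it.

Request:
play_rows:
  increments:
    - [255, [0, 0.001, 0.012], [0, 0, 0]]
    - [255, [0, 0.001, 0.024], [0, 0, 0]]
    - [255, [0, 0.001, 0.036], [0, 0, 0]]
    - [255, [0, 0.001, 0.048], [0, 0, 0]]
    - [255, [0, 0.001, 0.058], [0, 0, 0]]

```text
clock: 26.78
tcp_pos: [0.5117, -0.4208, 0.1267]
tool_rot: [3.141, 0.0, -1.932]
force: [-0.4, -0.2, -3.0]
grip_width: 0.101
```

```bash
python3 -c "
from h import *
s=show()"
```

```text
t 26.775 tcp [ 0.5117 -0.4208  0.1267] rot [ 3.141e+00  2.000e-04 -1.932e+00] F [-0.4 -0.2 -3. ] M [ 0.03 -0.    0.03] g 0.101
```

Request:
play_rows:
  increments:
    - [255, [0, 0, 0.003], [0, 0, 0]]
    - [255, [0, 0, 0.006], [0, 0, 0]]
    - [255, [0, 0, 0.009], [0, 0, 0]]
    - [255, [0, 0, 0.011], [0, 0, 0]]
    - [255, [0, 0, 0.011], [0, 0, 0]]

```text
clock: 27.4
tcp_pos: [0.5119, -0.421, 0.1169]
tool_rot: [-3.142, 0.0, -1.932]
force: [-0.1, -0.3, -2.6]
grip_width: 0.105
```

```bash
python3 -c "
from h import *
s=show()"
```

```text
t 27.4 tcp [ 0.5119 -0.421   0.1169] rot [-3.1416  0.     -1.932 ] F [-0.1 -0.3 -2.6] M [ 0.13  0.   -0.01] g 0.105
```

Request:
play_rows:
  increments:
    - [255, [0, 0, 0.001], [0, 0, 0]]
    - [255, [0, 0, 0.002], [0, 0, 0]]
    - [255, [0, 0, 0.0022], [0, 0, 0]]
    - [255, [0, 0, 0.0022], [0, 0, 0]]

```text
clock: 27.9
tcp_pos: [0.5119, -0.421, 0.1147]
tool_rot: [3.142, 0.0, -1.932]
force: [-0.3, -0.8, -2.7]
grip_width: 0.109
```

```bash
python3 -c "
from h import *
s=show()"
```

```text
t 27.9 tcp [ 0.5119 -0.421   0.1147] rot [ 3.1416  0.     -1.932 ] F [-0.3 -0.8 -2.7] M [ 0.05 -0.01  0.02] g 0.109
```

Request:
play_rows:
  increments:
    - [255, [0, 0, 0.0005], [0, 0, 0]]
    - [255, [0, 0, 0.0008], [0, 0, 0]]
    - [255, [0, 0, 0.0008], [0, 0, 0]]

```text
clock: 28.28
tcp_pos: [0.512, -0.4211, 0.1145]
tool_rot: [-3.141, -0.0, -1.932]
force: [-2.1, 2.4, 4.8]
grip_width: 0.107
```

```bash
python3 -c "
from h import *
s=show()"
```

```text
t 28.275 tcp [ 0.512  -0.4211  0.1145] rot [-3.1411e+00 -1.0000e-04 -1.9320e+00] F [-2.1  2.4  4.8] M [0.4  0.39 0.02] g 0.107
```

The flange is on the plate: contact at the same TCP height (0.1145) as at the start. I relax and release.

Request:
play_rows:
  increments:
    - [255, [0, 0, -0.0005], [0, 0, 0]]
    - [225, [0, 0, -0.0005], [0, 0, 0]]
    - [180, [0, 0, -0.0005], [0, 0, 0]]
    - [130, [0, 0, -0.0005], [0, 0, 0]]
    - [130, [0, 0, -0.0005], [0, 0, 0]]

```text
clock: 28.9
tcp_pos: [0.5119, -0.421, 0.1143]
tool_rot: [-3.142, -0.0, -1.932]
force: [0.2, 0.0, -0.3]
grip_width: 0.421
```

```bash
python3 -c "
from h import *
s=show()"
```

```text
t 28.9 tcp [ 0.5119 -0.421   0.1143] rot [-3.1416 -0.     -1.932 ] F [ 0.2  0.  -0.3] M [ 0.06  0.02 -0.  ] g 0.421
```

Request:
play_rows:
  increments:
    - [130, [0, 0, -0.02], [0, 0, 0]]
    - [130, [0, 0, -0.05], [0, 0, 0]]
    - [130, [0, 0, -0.09], [0, 0, 0]]
    - [130, [0, 0, -0.12], [0, 0, 0]]
    - [130, [0, 0, -0.12], [0, 0, 0]]

```text
clock: 29.52
tcp_pos: [0.5133, -0.4221, 0.2386]
tool_rot: [-3.136, -0.002, -1.932]
force: [0.7, -0.0, -1.0]
grip_width: 0.491
```

Run:
```python
from meas import *
s=show(); zt=.074
for n,cx in(('wrist',(.5128,-.4211)),('top',(.5107,-.4210)),('scene',(.5107,-.4238))):
    cx=np.array(cx); c=snap(n,'d1'+n+'.png');P=cloud(c);x,y,z=[P[...,i] for i in range(3)]
    fl=(c['range_z']>0)&(abs(z-zt)<.004)&(np.hypot(x-cx[0],y-cx[1])<.034); q=P[fl][:,:2]
    A=np.c_[q,np.ones(len(q))]
    print(n,fl.sum(),(circ(cv2.convexHull(q.astype(np.float32))[:,0],.0305)-cx).round(4),np.median(z[fl]),'slope',np.linalg.lstsq(A,z[fl],rcond=None)[0][:2].round(3))
    im=c['frame'][150:290,200:380,::-1]; cv2.imwrite('pics/d1%sc.png'%n,cv2.resize(im,None,fx=4,fy=4,interpolation=cv2.INTER_CUBIC))
```

```text
t 29.525 tcp [ 0.5133 -0.4221  0.2386] rot [-3.1356e+00 -2.0000e-03 -1.9320e+00] F [ 0.7 -0.  -1. ] M [0.11 0.07 0.05] g 0.491
wrist 2254 [ 0.0006 -0.0003] 0.07374624163293991 slope [-0.    -0.001]
top 528 [-0.0001  0.0002] 0.07385192044005678 slope [-0.003  0.004]
scene 479 [-0.0001 -0.0003] 0.07396720387243771 slope [0.009 0.013]
```

View pics/d1scenec.png

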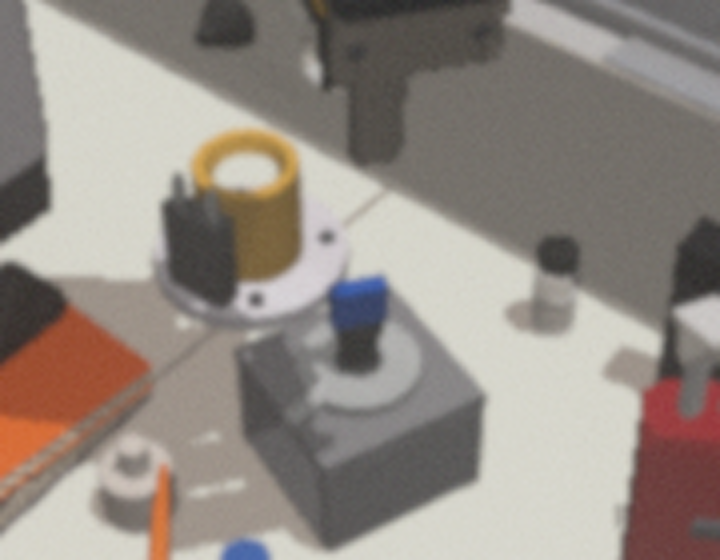

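View pics/d1wrist.png

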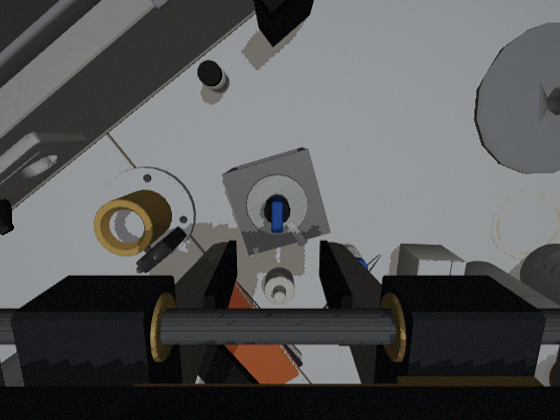

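The gauge hangs level and centred in the stand, with the flange top at 0.074 and an offset under 1 mm. The gripper is clear and the bystanders look undisturbed, so I hand in.

```bash
python3 -c "
from h import *
show(); print(robot.finish_job())"
```

```text
t 29.675 tcp [ 0.5114 -0.4206  0.2337] rot [ 3.1406e+00  3.0000e-04 -1.9320e+00] F [-0.1  0.2  0.2] M [ 0.04  0.04 -0.04] g 0.487
the job is handed in; nothing more can be done
None
```

I seated the gauge in the bushing, locked it, drew it out and hung it back in the stand. I handed the job in at 29.7 s of the 69 s allowed; no verdict is reported.

- **Grip:** My first close caught the knob's black collar instead of the wing. I opened, rose 10 mm and gripped the blue wing before lifting.
- **Seating:** The flange went fully home, with its top at z = 0.084 m in all three views. The contact force on the bushing was about 10 N, against the 35 N limit.
- **Locking:** The stop came after about 1.15 rad clockwise, and the arm bore on the dowel near 1.22 rad. The wrist torque peaked at about 0.6 N m, above the 0.5 N m you gave as too much, because I sent several turning steps in a row without stopping to check the reading. I estimate that as roughly 12 N on the dowel, under the 20 N limit, but I did not measure that force directly. I eased back and re-tightened to about 0.36 N m, which showed the lock still firm.
- **Final check:** In the stand the flange top is at z = 0.074 m, within 1 mm of the hole's centre and level within about 0.01 rad. The gripper is clear, and the die and vials look undisturbed.
- **Not measured:** I did not measure the plunger span. In the pictures after withdrawal the plunger looked retracted, barely standing out of the shaft.

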